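Set out the press change-over tooling on its shadow pads

ROBOT

A 6-joint arm with a two-finger parallel gripper is mounted at the origin on a cart in front of the work surface, level with it; the furniture and walls round the work are solid. World frame = base frame: x ahead of the robot, y to its left, z up, the work surface at z = 0. Lengths are in m, angles in degrees, forces in N, time in s.
With the tool pointing down it reaches from about 0.3 to 0.875 m from the base axis. Payload 6.4 kg.
Tool frame: the origin (TCP) lies at the very end of the fingers, on their centre line; the grasp point (between the pads) lies 19 mm behind it; z points along the fingers, y is the line along which they close (so a half turn about z gives the same grasp; the last joint's range is limited). The gripper opens to 85 mm and grips with 20 to 120 N. Pads are 22 mm wide; open, the fingers measure 114 mm over their backs; the gripper's body (76 mm by 85 mm) begins 54 mm behind the grasp point. The pads swing forward as they close: fully open they stand 13 mm farther back than shut.
Start: joints at [-86.763, 10.359, 92.074, -0, 77.567, -11.82], TCP at [0.149, -0.555, 0.231] pointing down, gripper open.
Joint ranges: [-171.53, 171.53], [-51.25, 118.39], [17.06, 147.69], [-65.23, 245.23], [0, 150.52], [-178.68, 178.68]. Speed limits (degrees/s): [147.25, 147.25, 172.46, 180, 180, 180].

INTERFACE

Orientations are given as a 3x3 rotation matrix whose columns are the frame's x, y, z axes.
In Python, from workcell import env, imaging, spotter gives the robot as it stands. The module is installed in compiled form; this text tells all that it offers.
- The arm moves only by the tool servo_tool, never from a script. Its argument "rows" is text: rows parted by semicolons, each of 7 numbers parted by spaces: the turn, a rotation vector about the tool's x, y, z scaled (see below), then the shift along the tool's x, y, z scaled (see below), then the opening, from -1 (shut) to 1 (fully open). In form: rx ry rz x y z gripper; .... A call has exactly 8 rows; each row is the pose to reach, as a shift and turn from the pose commanded when the call began, along the tool's axes at that moment, turning the shorter way round; what a row does not reach only later rows make up. The controller multiplies each number of a shift by 0.8 m and each number of a turn by 360 degrees. A row lasts 1/10 s, in which the tool goes at most 50 mm and 8.59 degrees, less where a joint would pass 70% of its speed; a pose out of reach is approached as far as the arm can. A call with a number of a shift or a turn outside -1 to 1 is refused whole. A call with a gripper value outside its range is refused whole. The fingers move at their own pace and stop on an object; "force" is the grip in N (left out, the last holds). Time passes only in rows, so rows that repeat a pose let the fingers close, or fill a call up. It gives the time, the measured TCP pose, the force, the opening and the grip force at its end, in the units of the state.
- env.get_state(): the state, without advancing time (a new reading comes with each control period).
- imaging.camera(name): name is "side" or "top" or "wrist"; returns the picture (384x512x3 uint8, blue, green, red); there is no depth.
- imaging.get_calibration(name): a dict with "camera_matrix" (3x3 intrinsics, pixels), "R" (3x3) and "t" (3): a world point X has camera coordinates R X + t. Camera axes: x right, y down, z forward; pixel columns grow to the right and rows downward; lengths in m; the calibration is good to about 2 mm. The wrist camera is an equidistant fisheye: a pixel r from the principal point sees the ray r / f radians off the axis. A picture is of the moment at which its call begins: read the wrist's pose just before it. get_calibration takes no time and is no camera call; for the wrist camera it gives the pose at the moment of the call.
- env.job_done(): hands the job in; it is judged then, once.
Trained networks look in the newest picture that a camera, given by its name, has taken for a name from the list of things; names that differ only in an ending like _2 or _b are one class to them, and where a whole thing is asked for, a point or a joint stands for the part that bears it (a point fixed in the world has none). Each returns a list of dicts, best first, with "conf" (0 to 1); they miss things now and then, are a little off and sometimes report something else, mostly with a low value. They report only what shows in the picture. A call takes as long as a camera call. They do not tell look-alikes from the thing itself.
- spotter.recognise(name, camera): "centre" ([column, row] in pixels, amid what is visible of it).
- spotter.spot_point(name, camera): "centre" ([column, row] in pixels: a listed point, or the origin of a listed thing).
The state is a dict: "clock": time; "joints": joint angles; "qvel": joint speeds; "tau": joint torques, N m; "eef_pos": TCP position; "tool_rot": TCP orientation; "force": force on the tool from outside, world axes, zero at the start; "torque": the same for the moment, N m; "grip_width": finger opening in m; "grip_force": force on a finger pad.
Only numpy, scipy, OpenCV 4.12 (cv2) and the standard library are available. Lean on these libraries where they do the work, as an engineer would, in place of code of your own. Each camera call takes 0.05 s, during which the arm holds its last target. There are 200 camera calls.

TASK

Set out the tooling for the press change-over: stand the oblong punch block, the square punch block, the tally counter and the brass ram nut upright, each in the middle of the pad whose coloured footprint has its shape, with the two punch blocks turned to line up with their footprints (the counter and the nut may be turned any way). Leave the calipers and the spanner where they are.

Things in the scene. Friction and masses are not known exactly. Their poses are not given: they have to be found in the camera images.
- oblong_punch_mid (a point): Oblong punch block: ground grey steel block, 32 mm (its x) x 50 mm (its y) in plan, 40 mm tall, with a low round stud on top to 43 mm; 0.3 to 0.65 kg. This point is the block's centre, 20 mm above its underside; z is up when it stands as found. Can be gripped on either pair of flats. It stands loose on the bench among the other things and pads, at any yaw.
- square_punch_mid (a point): Square punch block: ground grey steel block, 35 x 35 mm in plan, 55 mm tall, with a low round stud on top to 58 mm; 0.3 to 0.67 kg. This point is the block's centre, 27.5 mm above its underside; x and y are square to the flats, z up. Can be gripped on either pair of flats. It stands loose on the bench among the other things and pads, at any yaw.
- tally_mid (a point): Tally counter: white-grey round drum, 45 mm diameter, 26 mm tall, with a flat thumb lever along the top at its +x side (highest point 33 mm; it reaches 23 mm out in x) and a small black knob sticking out 6 mm at its -y side; 0.06 to 0.13 kg. This point is the centre of the round drum, 13 mm above its underside; z up. Grip the drum across its x direction, so that the fingers miss the knob. It stands loose on the bench among the other things and pads, at any yaw.
- ram_nut_mid (a point): Ram nut: brass hexagon nut, 36 mm across flats, 42 mm across corners, 22 mm tall, with a 22 mm bore; 0.08 to 0.17 kg. This point is its centre, 11 mm above its underside; its x axis is square to one pair of flats (the other pairs follow at 60 degree steps), z up. It stands loose on the bench among the other things and pads, at any yaw.
- oblong_pad_mid (a point): Pad of the oblong punch block: one of four fixed flat black rubber pads, 66 x 66 mm and 3 mm thick, lying on the bench, with a flat coloured footprint inlaid in its middle: a yellow rectangle, 36 mm (x) x 54 mm (y). This point is the middle of the footprint, on the pad's top face, 3 mm above the bench; x and y lie in the bench plane along the pad's sides, z up.
- square_pad_mid (a point): Pad of the square punch block: one of four fixed flat black rubber pads, 66 x 66 mm and 3 mm thick, lying on the bench, with a flat coloured footprint inlaid in its middle: a blue square, 39 x 39 mm, sides along x and y. This point is the middle of the footprint, on the pad's top face, 3 mm above the bench; x and y lie in the bench plane along the pad's sides, z up.
- round_pad_mid (a point): Pad of the tally counter: one of four fixed flat black rubber pads, 66 x 66 mm and 3 mm thick, lying on the bench, with a flat coloured footprint inlaid in its middle: a white circle, 49 mm diameter. This point is the middle of the footprint, on the pad's top face, 3 mm above the bench; x and y lie in the bench plane along the pad's sides, z up.
- hex_pad_mid (a point): Pad of the ram nut: one of four fixed flat black rubber pads, 66 x 66 mm and 3 mm thick, lying on the bench, with a flat coloured footprint inlaid in its middle: an orange hexagon, 40 mm across flats. This point is the middle of the footprint, on the pad's top face, 3 mm above the bench; x and y lie in the bench plane along the pad's sides, z up.
- calipers: Bystander: calipers, 72 x 200 x 17 mm, lying loose on the bench on the far side of the work, with other fixed clutter (a 173 mm tall wash bottle, a pen) beyond them. Origin at the middle of their underside, y along the beam. Leave alone.
- spanner: Bystander: flat steel open-end spanner, 27 x 134 x 5 mm, lying loose on the bench on the near side of the work, by the bench edge nearest the robot. Behind the far right of the work stand the low orange pallet and the fixed press, whose head hangs low over the pallet's near corner: bring the arm in from the near side, not across the pallet past the press. Origin at the middle of its underside, y along its length. Leave alone.
Mind the look-alikes: they are no part of the job. Leave any pink or turquoise look-alike of the part that bears oblong_punch_mid alone.

How it is judged:
By the outcome, as a careful person would: the job done as asked, in the order asked, and still so for the second after the job is handed in, with the robot touching nothing.
It also fails if it takes over 112 s, if anything falls off the work surface, if the arm or the gripper's body presses on something with over 40 N, if the wrist force passes 120 N, or if a joint passes its speed limit or range.

## Working session

There is one attempt and no reset: what is moved stays moved. The work goes in short steps, Python scripts to look and compute and a tool call to move; the robot and the scene stay as the last step left them, time stands still between calls to the robot, and variables do not carry over. Pictures are saved under pics/ and viewed, at most 14 in all, crops included, and the job is handed in when it is done.

Besides the shell and the picture viewer there is one more tool, called in YAML: its name, and indented under it one key for each argument. servo_tool: Moves the arm, as the interface text tells. Its arguments: {"type":"object","properties":{"rows":{"type":"string"},"force":{"type":"number"}},"required":["rows"]}

```bash
mkdir -p pics; cat > h.py <<'E'
import numpy as np, cv2
from workcell import env, imaging, spotter
def ray(cam,px,cal=None):
    c=cal or imaging.get_calibration(cam);K=np.array(c["camera_matrix"]);R=np.array(c["R"]);t=np.array(c["t"]).ravel()
    d=np.linalg.inv(K)@[px[0],px[1],1]
    if cam=="wrist":
        th=np.hypot(d[0],d[1]); s=np.sin(th)/max(th,1e-9); d=np.array([d[0]*s,d[1]*s,np.cos(th)])
    return -R.T@t, R.T@d
def on_plane(cam,px,z,cal=None):
    o,d=ray(cam,px,cal); return o+d*(z-o[2])/d[2]
def proj(cam,X,cal=None):
    c=cal or imaging.get_calibration(cam);K=np.array(c["camera_matrix"]);p=np.array(c["R"])@np.array(X)+np.array(c["t"]).ravel()
    if cam=="wrist":
        r=np.hypot(p[0],p[1]); th=np.arctan2(r,p[2]); q=np.array([p[0]/r*th,p[1]/r*th,1])
    else: q=p/p[2]
    return (K@q)[:2]
E
python3 - <<'E'
from h import *
np.set_printoptions(precision=4,suppress=True)
Z=dict(oblong_punch_mid=.02,square_punch_mid=.0275,tally_mid=.013,ram_nut_mid=.011,oblong_pad_mid=.003,square_pad_mid=.003,round_pad_mid=.003,hex_pad_mid=.003,calipers=0,spanner=0)
for c in("top","side"):
    im=imaging.camera(c);cv2.imwrite(f"pics/{c}0.png",cv2.resize(im,(800,600),interpolation=cv2.INTER_CUBIC));cv2.imwrite(f"{c}_raw.png",im)
    k=imaging.get_calibration(c);print(c,"cam at",-np.array(k["R"]).T@np.ravel(k["t"]),np.array(k["R"])[2], k["camera_matrix"][0][0])
    for n,z in Z.items():
        for r in spotter.spot_point(n,c)[:4]:
            if r["conf"]>.25: print(n,np.array(r["centre"]),round(r["conf"],2),on_plane(c,r["centre"],z))
s=env.get_state();print(s["clock"],s["tool_rot"])
E
```

```text
top cam at [0.3339 0.1945 1.286 ] [ 0.173   0.0094 -0.9849] 492.9830577975576
oblong_punch_mid [233.8 140.8] 0.76 [0.7118 0.2772 0.02  ]
oblong_punch_mid [313.7 181.8] 0.74 [0.5999 0.0666 0.02  ]
oblong_punch_mid [262.7 171. ] 0.72 [0.6292 0.2002 0.02  ]
oblong_punch_mid [267.1 126.5] 0.7 [0.7512 0.1884 0.02  ]
square_punch_mid [227.6 167.5] 0.75 [0.637  0.2923 0.0275]
square_punch_mid [184.1 202. ] 0.52 [0.5455 0.404  0.0275]
tally_mid [263.2 203.4] 0.83 [0.5439 0.199  0.013 ]
ram_nut_mid [346.1 221.9] 0.46 [ 0.4951 -0.0164  0.011 ]
oblong_pad_mid [182.7 202.1] 0.59 [0.5493 0.4118 0.003 ]
square_pad_mid [301.8 235.1] 0.89 [0.4616 0.0985 0.003 ]
square_pad_mid [314.  184.1] 0.53 [0.5972 0.0642 0.003 ]
round_pad_mid [247.7 270.8] 0.61 [0.3696 0.2392 0.003 ]
hex_pad_mid [221.9 230.4] 0.82 [0.4741 0.3071 0.003 ]
spanner [364.2 246. ] 0.49 [ 0.4334 -0.0633  0.    ]
side cam at [ 0.5779 -0.8098  0.4946] [-0.0206  0.9103 -0.4134] 391.38717929089086
oblong_punch_mid [270.  216.7] 0.74 [0.5972 0.066  0.02  ]
oblong_punch_mid [283.4 194.2] 0.69 [0.6374 0.2008 0.02  ]
oblong_punch_mid [306.5 181.1] 0.51 [0.7125 0.2964 0.02  ]
square_punch_mid [277.9 180.4] 0.79 [0.6243 0.2831 0.0275]
tally_mid [250.7 194.1] 0.67 [0.5437 0.2151 0.013 ]
tally_mid [269.4 213. ] 0.49 [0.5962 0.0993 0.013 ]
ram_nut_mid [223.6 238.5] 0.74 [ 0.4875 -0.0258  0.011 ]
square_pad_mid [216.1 215.4] 0.62 [0.4554 0.1024 0.003 ]
round_pad_mid [191.8 193.1] 0.48 [0.3676 0.2408 0.003 ]
hex_pad_mid [230.5 186.5] 0.75 [0.479  0.2905 0.003 ]
calipers [287.8 167.4] 0.5 [0.6652 0.4629 0.    ]
spanner [197.5 250. ] 0.67 [ 0.4306 -0.0584  0.    ]
1.1 [[ 0.9657  0.2598 -0.    ]
 [ 0.2598 -0.9657 -0.    ]
 [-0.      0.     -1.    ]]
```

```bash
python3 -c "
import cv2
a=cv2.imread('top_raw.png')[100:310,140:420];cv2.imwrite('pics/topc.png',cv2.resize(a,(800,600),interpolation=cv2.INTER_CUBIC))"
```

```text
(no output)
```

View pics/topc.png

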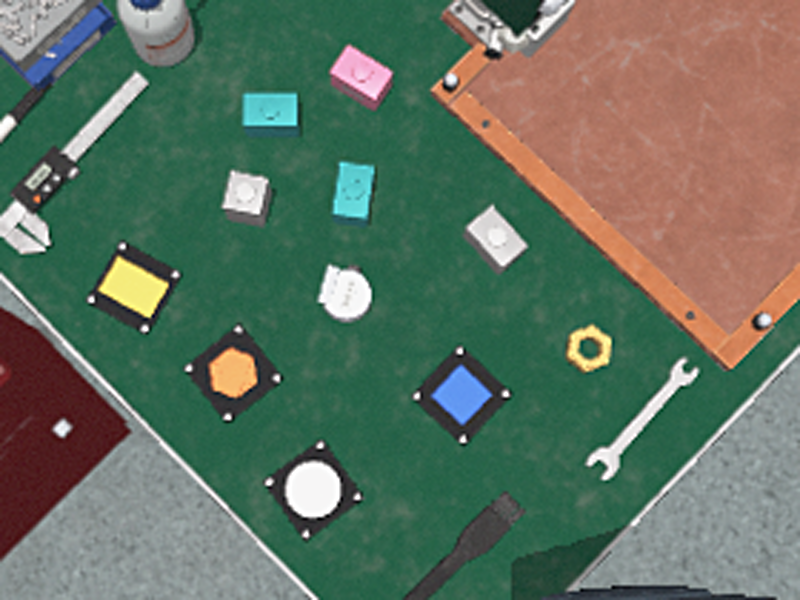

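View pics/side0.png

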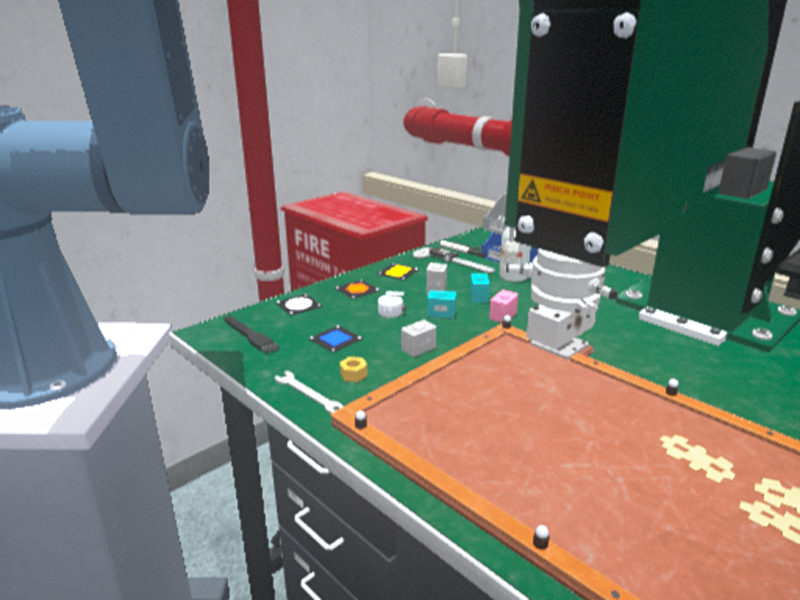

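Top view (raw px): oblong candidates are grey (314,182), pink (267,126), turquoise (234,141) and turquoise (263,170). I choose the grey one. The grey square punch is at (226,168), the tally at (262,203) and the nut at (346,222). The pads are yellow (186,201), orange (222,230), white (250,271) and blue (302,238). The side view agrees. Next I move in for a wrist view.

servo_tool:
  rows: "0 0 0 0.705 -0.697 -0.0875 1;0 0 0 0.705 -0.697 -0.0875 1;0 0 0 0.705 -0.697 -0.0875 1;0 0 0 0.705 -0.697 -0.0875 1;0 0 0 0.705 -0.697 -0.0875 1;0 0 0 0.705 -0.697 -0.0875 1;0 0 0 0.705 -0.697 -0.0875 1;0 0 0 0.705 -0.697 -0.0875 1"
  force: 60

```text
clock: 1.9
eef_pos: [0.3508, -0.2094, 0.267]
tool_rot: [[0.966, 0.259, 0.001], [0.259, -0.966, -0.001], [0.001, 0.001, -1.0]]
force: [1.5, -0.5, 0.0]
grip_width: 0.0852
grip_force: 0.0
```

```bash
cat > go.py <<'E'
import sys
from h import *
# go.py x y z [yaw of tool y axis deg]
def go(x,y,z,yaw=None):
    s=env.get_state();R=np.array(s["tool_rot"]);p=np.array(s["eef_pos"])
    sh=R.T@(np.array([x,y,z])-p)/.8
    cur=np.degrees(np.arctan2(R[1,1],R[0,1]));rz=0
    if yaw is not None:
        d=(yaw-cur+90)%180-90; rz=-d/360   # tool z is down
    print("t",round(s["clock"],2),"cur",p.round(4),"yaw",round(cur,1),"j6",round(s["joints"][5],1),"rz",round(rz,4),"sh",sh.round(4))
if __name__=="__main__": go(*map(float,sys.argv[1:]))
E
python3 go.py .55 .13 .3
```

```text
t 1.9 cur [ 0.3508 -0.2094  0.267 ] yaw -75.0 j6 27.4 rz 0 sh [ 0.3505 -0.3452 -0.0414]
```

servo_tool:
  rows: "0 0 0 0.35 -0.345 -0.041 1;0 0 0 0.35 -0.345 -0.041 1;0 0 0 0.35 -0.345 -0.041 1;0 0 0 0.35 -0.345 -0.041 1;0 0 0 0.35 -0.345 -0.041 1;0 0 0 0.35 -0.345 -0.041 1;0 0 0 0.35 -0.345 -0.041 1;0 0 0 0.35 -0.345 -0.041 1"

```text
clock: 2.7
eef_pos: [0.5497, 0.1306, 0.2996]
tool_rot: [[0.965, 0.261, 0.001], [0.261, -0.965, 0.0], [0.001, 0.0, -1.0]]
force: [0.8, -0.8, 0.5]
grip_width: 0.0855
grip_force: 0.0
```

```bash
cat > wl.py <<'E'
from h import *
np.set_printoptions(precision=4,suppress=True)
import sys
cal=imaging.get_calibration("wrist");im=imaging.camera("wrist");n=sys.argv[1]
cv2.imwrite(f"{n}_raw.png",im);cv2.imwrite(f"pics/{n}.png",cv2.resize(im,(800,600),interpolation=cv2.INTER_CUBIC))
np.save(f"{n}_cal.npy",cal,allow_pickle=True)
Z=dict(oblong_punch_mid=.02,square_punch_mid=.0275,tally_mid=.013,ram_nut_mid=.011,oblong_pad_mid=.003,square_pad_mid=.003,round_pad_mid=.003,hex_pad_mid=.003)
for k in sys.argv[2:] or Z:
    for r in spotter.spot_point(k,"wrist")[:5]:
        if r["conf"]>.3: print(k,np.array(r["centre"]),round(r["conf"],2),on_plane("wrist",r["centre"],Z[k],cal))
E
python3 go.py .55 .13 .3; python3 wl.py w1
```

```text
t 2.7 cur [0.5497 0.1306 0.2996] yaw -74.9 j6 76.2 rz 0 sh [ 0.0001  0.0009 -0.0005]
oblong_punch_mid [226.2  80. ] 0.93 [0.6343 0.1991 0.02  ]
oblong_punch_mid [304.5 134.4] 0.7 [0.5886 0.0718 0.02  ]
oblong_punch_mid [256.5   9.7] 0.67 [0.7444 0.1852 0.02  ]
square_punch_mid [158.2  70.3] 0.97 [0.6272 0.2974 0.0275]
tally_mid [206.8 142.1] 0.85 [0.5398 0.2054 0.013 ]
ram_nut_mid [335.7 207.6] 0.74 [ 0.4914 -0.0136  0.011 ]
oblong_pad_mid [ 92.9 103.9] 0.94 [0.5559 0.4087 0.003 ]
square_pad_mid [260.2 209.9] 0.92 [0.4539 0.1007 0.003 ]
round_pad_mid [168.9 235.6] 0.73 [0.3666 0.2376 0.003 ]
hex_pad_mid [137.2 167.4] 0.7 [0.4709 0.3097 0.003 ]
```

View pics/w1.png

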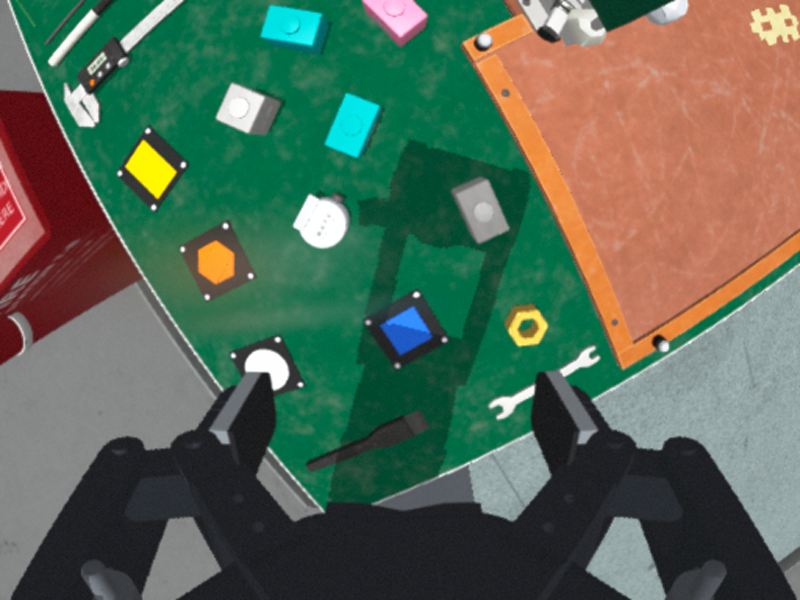

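Wrist view (800x600 px): the grey oblong is at (480,210) in the gripper's shadow. The turquoise blocks are at (354,125) and (295,28), and the pink one is at (395,15). The grey square is at (248,108), the tally at (322,220) with its lever to the left and its knob at (337,197), and the nut at (526,326). Pads: yellow (151,170), orange (216,262), blue (407,330), white (267,368). Next I fit outlines to get precise poses.

```bash
cat > fit.py <<'E'
from h import *
from scipy.optimize import minimize
np.set_printoptions(precision=4,suppress=True)
def rect(a,b): return np.array([[-a,-b],[a,-b],[a,b],[-a,b]])/2
def ngon(n,r,o=0): t=np.arange(n)*2*np.pi/n+o; return r*np.c_[np.cos(t),np.sin(t)]
HEX=lambda af: ngon(6,af/np.sqrt(3),np.pi/6)
# name: polygon, z0, z1, mask kind, yaw symmetry
M=dict(oblong=(rect(.032,.05),0,.04,'grey',180),square=(rect(.035,.035),0,.055,'grey',90),tally=(ngon(36,.0225),0,.026,'grey',0),
 nut=(HEX(.036),0,.022,'brass',60),opad=(rect(.036,.054),.003,.003,'yellow',180),spad=(rect(.039,.039),.003,.003,'blue',90),
 rpad=(ngon(36,.0245),.003,.003,'grey',0),hpad=(HEX(.04),.003,.003,'orange',60))
def mask(im,kind):
    h,s,v=[c.astype(int) for c in cv2.split(cv2.cvtColor(im,cv2.COLOR_BGR2HSV))]
    return dict(grey=(s<75)&(v>75),brass=(h>12)&(h<34)&(s>75)&(v>80),yellow=(h>20)&(h<36)&(s>120)&(v>90),blue=(h>95)&(h<125)&(s>120)&(v>70),
      orange=(h>4)&(h<22)&(s>130)&(v>110))[kind].astype(np.uint8)
def hull(cam,cal,P,z0,z1,q):
    c,s=np.cos(q[2]),np.sin(q[2]);xy=P@np.array([[c,s],[-s,c]])+q[:2]
    px=np.array([proj(cam,[*w,z],cal) for z in sorted({z0,z1}) for w in xy])
    return cv2.convexHull(px.astype(np.float32))[:,0]
def fit(name,cam,im,cal,x,y,yaw0=None,dz=0,show=None):
    P,z0,z1,kind,sym=M[name];z0+=dz;z1+=dz;U=6;W=40
    c0=proj(cam,[x,y,z0],cal).round().astype(int)-W
    pad=cv2.copyMakeBorder(im,W,W,W,W,cv2.BORDER_REPLICATE);a=pad[c0[1]+W:c0[1]+3*W,c0[0]+W:c0[0]+3*W]
    m=mask(cv2.resize(a,None,fx=U,fy=U,interpolation=cv2.INTER_CUBIC),kind)
    n,l,st,ce=cv2.connectedComponentsWithStats(m)
    k=min(range(1,n),key=lambda i:np.hypot(*(ce[i]-W*U))+(1e4 if st[i,4]<400 else 0)); m=(l==k).astype(np.uint8)
    cs,_=cv2.findContours(m,cv2.RETR_EXTERNAL,cv2.CHAIN_APPROX_NONE);m=cv2.drawContours(m*0,cs,-1,1,-1)
    def cost(q):
        h=(hull(cam,cal,P,z0,z1,q)-c0+.5)*U-.5;t=np.zeros_like(m);cv2.fillPoly(t,[(h*16).round().astype(np.int32)],1,shift=4)
        return 1-(t&m).sum()/max(1,(t|m).sum())
    best=None
    for y0 in ([0] if not sym else [np.radians(yaw0)] if yaw0 is not None else np.radians(np.arange(0,sym,15 if sym<180 else 20))):
        r=minimize(cost,[x,y,y0],method='Nelder-Mead',options=dict(initial_simplex=np.array([[x,y,y0],[x+.01,y,y0],[x,y+.01,y0],[x,y,y0+.2]]),xatol=1e-5,fatol=1e-5,maxiter=150))
        if best is None or r.fun<best.fun: best=r
    q=best.x
    print(name,cam,"xy",q[:2],"yaw",round(np.degrees(q[2])%sym,1) if sym else '-',"1-IoU",round(best.fun,3))
    return q,m,a
E
python3 - <<'E'
from fit import *
A=dict(oblong=(.59,.07),square=(.627,.295),tally=(.54,.203),nut=(.491,-.014),opad=(.556,.409),spad=(.456,.1),rpad=(.367,.237),hpad=(.472,.309))
cal=np.load("w1_cal.npy",allow_pickle=True).item();W=cv2.imread("w1_raw.png");T=cv2.imread("top_raw.png");ct=imaging.get_calibration("top")
row=[]
for n,p in A.items():
    for cam,im,c in(("wrist",W,cal),("top",T,ct)):
        q,m,a=fit(n,cam,im,c,*p)
E
```

```text
oblong wrist xy [0.591  0.0694] yaw 130.8 1-IoU 0.016
oblong top xy [0.5954 0.0694] yaw 130.4 1-IoU 0.028
square wrist xy [0.628  0.2961] yaw 78.5 1-IoU 0.026
square top xy [0.6327 0.2963] yaw 78.2 1-IoU 0.032
tally wrist xy [0.5403 0.2052] yaw - 1-IoU 0.103
tally top xy [0.5454 0.2058] yaw - 1-IoU 0.124
nut wrist xy [ 0.4917 -0.0145] yaw 22.7 1-IoU 0.039
nut top xy [ 0.4959 -0.0148] yaw 20.3 1-IoU 0.033
opad wrist xy [0.551  0.4015] yaw 151.3 1-IoU 0.114
opad top xy [0.5547 0.4022] yaw 151.5 1-IoU 0.053
spad wrist xy [0.4518 0.1009] yaw 46.8 1-IoU 0.113
spad top xy [0.4549 0.1005] yaw 47.1 1-IoU 0.076
rpad wrist xy [0.3681 0.2348] yaw - 1-IoU 0.505
rpad top xy [0.3704 0.2356] yaw - 1-IoU 0.121
hpad wrist xy [0.4709 0.3083] yaw 39.8 1-IoU 0.096
hpad top xy [0.4752 0.3096] yaw 38.7 1-IoU 0.07
```

```bash
python3 go.py .593 .0694 .08 -49.2
```

```text
t 3.15 cur [0.5487 0.127  0.2995] yaw -75.0 j6 76.0 rz -0.0718 sh [0.0349 0.0838 0.2743]
```

```bash
python3 go.py .593 .0694 .08 -49.2; python3 wl.py w2 ram_nut_mid;python3 go.py .593 .0694 .08 -49.2; python3 - <<'E'
from fit import *
A=dict(oblong=(.59,.07),square=(.627,.295),nut=(.491,-.014),opad=(.556,.409),spad=(.456,.1),hpad=(.472,.309))
cal=np.load("w2_cal.npy",allow_pickle=True).item();W=cv2.imread("w2_raw.png")
for n,p in A.items(): fit(n,"wrist",W,cal,*p)
E
```

```text
t 3.15 cur [0.5487 0.127  0.2995] yaw -75.0 j6 76.0 rz -0.0718 sh [0.0349 0.0838 0.2743]
ram_nut_mid [334.8 206.2] 0.69 [ 0.4917 -0.0148  0.011 ]
t 3.25 cur [0.5488 0.1272 0.2995] yaw -75.0 j6 76.0 rz -0.0718 sh [0.0346 0.084  0.2745]
oblong wrist xy [0.591  0.0695] yaw 130.6 1-IoU 0.014
square wrist xy [0.628 0.296] yaw 78.8 1-IoU 0.027
nut wrist xy [ 0.4916 -0.0144] yaw 20.2 1-IoU 0.037
opad wrist xy [0.5505 0.4012] yaw 152.5 1-IoU 0.114
spad wrist xy [0.4517 0.1008] yaw 48.5 1-IoU 0.111
hpad wrist xy [0.4717 0.3092] yaw 39.6 1-IoU 0.11
```

servo_tool:
  rows: "0 0 -0.0718 0.0347 0.084 0.2744 0.36;0 0 -0.0718 0.0347 0.084 0.2744 0.36;0 0 -0.0718 0.0347 0.084 0.2744 0.36;0 0 -0.0718 0.0347 0.084 0.2744 0.36;0 0 -0.0718 0.0347 0.084 0.2744 0.36;0 0 -0.0718 0.0347 0.084 0.2744 0.36;0 0 -0.0718 0.0347 0.084 0.2744 0.36;0 0 -0.0718 0.0347 0.084 0.2744 0.36"

```text
clock: 4.05
eef_pos: [0.5947, 0.0706, 0.0824]
tool_rot: [[0.756, 0.655, 0.004], [0.655, -0.756, -0.0], [0.003, 0.003, -1.0]]
force: [-0.1, -0.8, 1.2]
grip_width: 0.0577
grip_force: 0.0
```

```bash
python3 wl.py w3 oblong_punch_mid; python3 go.py .593 .0694 .010 -49.2; python3 - <<'E'
from fit import *
cal=np.load("w3_cal.npy",allow_pickle=True).item();W=cv2.imread("w3_raw.png")
fit("oblong","wrist",W,cal,.592,.07,130.6)
p=proj("wrist",[.592,.07,.04],cal).astype(int);print(p)
y,x=max(p[1]-110,0),max(p[0]-140,0);cv2.imwrite("pics/w3c.png",cv2.resize(W[y:y+220,x:x+280],None,fx=2.5,fy=2.5))
E
```

```text
oblong_punch_mid [254.7 209.2] 0.68 [0.5891 0.0686 0.02  ]
oblong_punch_mid [155.5  47.9] 0.59 [0.6336 0.1988 0.02  ]
t 4.15 cur [0.5947 0.0708 0.0825] yaw -49.1 j6 44.5 rz 0.0004 sh [-0.003  -0.0004  0.0906]
oblong wrist xy [0.5907 0.0691] yaw 130.8 1-IoU 0.01
[255 215]
```

View pics/w3c.png

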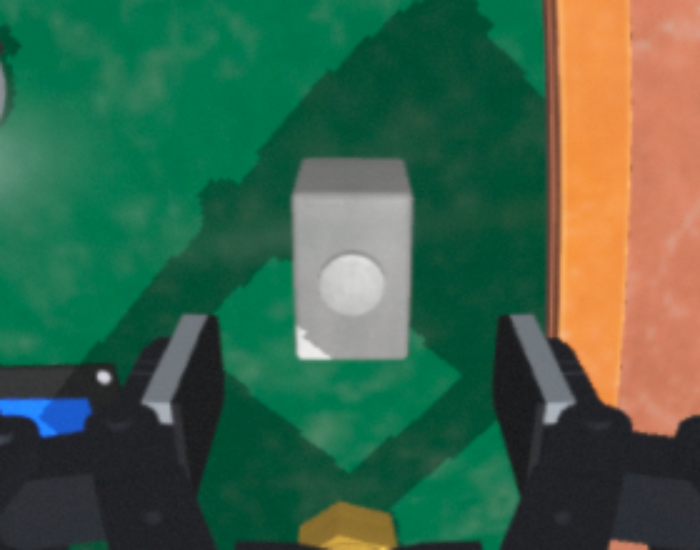

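Crop: the grey oblong is at (352,275), centred between the fingers at (215..498). The orange rim is just right of the right finger. Descending.

servo_tool:
  rows: "0 0 0 -0.002 0.001 0.02 0.36;0 0 0 -0.002 0.001 0.045 0.36;0 0 0 -0.002 0.001 0.07 0.36;0 0 0 -0.002 0.001 0.09 0.36;0 0 0 -0.002 0.001 0.09 0.36;0 0 0 -0.002 0.001 0.09 -1;0 0 0 -0.002 0.001 0.09 -1;0 0 0 -0.002 0.001 0.09 -1"

```text
clock: 4.95
eef_pos: [0.5933, 0.069, 0.0089]
tool_rot: [[0.756, 0.655, 0.002], [0.655, -0.756, 0.0], [0.001, 0.001, -1.0]]
force: [0.3, 1.5, 0.8]
grip_width: 0.0312
grip_force: 60.9
```

```bash
python3 go.py .5512 .4016 .09 -28.2
```

```text
t 4.95 cur [0.5933 0.069  0.0089] yaw -49.1 j6 44.3 rz -0.058 sh [ 0.2327 -0.3485 -0.1014]
```

servo_tool:
  rows: "0 0 0 0 0 -0.04 -1;0 0 0 0 0 -0.1 -1;0 0 0 0 0 -0.1 -1;0 0 0 0 0 -0.1 -1;0 0 0 0 0 -0.1 -1;0 0 0 0 0 -0.1 -1;0 0 0 0 0 -0.1 -1;0 0 0 0 0 -0.1 -1"

```text
clock: 5.75
eef_pos: [0.5918, 0.0688, 0.0866]
tool_rot: [[0.756, 0.655, -0.002], [0.655, -0.756, 0.0], [-0.001, -0.001, -1.0]]
force: [-0.3, 0.0, -6.0]
grip_width: 0.0312
grip_force: 61.8
```

```bash
cat > held.py <<'E'
import sys
from fit import *
name=sys.argv[1];zb=float(sys.argv[2]) # TCP z when underside at 0
s=env.get_state();p=np.array(s["eef_pos"]);R=np.array(s["tool_rot"]);yaw=np.degrees(np.arctan2(R[1,1],R[0,1]))
print("t",s["clock"],"tcp",p,"yaw",yaw,"grip",s["grip_width"],s["grip_force"])
for c in("wrist","top"):
    cal=imaging.get_calibration(c);im=imaging.camera(c);cv2.imwrite(f"held_{name}_{c}.png",im)
    try: q,_,_=fit(name,c,im,cal,p[0],p[1],yaw%M[name][4] if M[name][4] else None,dz=p[2]-zb);print("  offset tool xy mm",1e3*(R.T@[*(q[:2]-p[:2]),0])[:2])
    except Exception as e: print(c,e)
E
python3 held.py oblong .0089
```

```text
t 5.75 tcp [0.5918 0.0688 0.0866] yaw -49.093863323456134 grip 0.0311843733253748 61.82096242904663
oblong wrist xy [0.5904 0.0677] yaw 130.7 1-IoU 0.033
  offset tool xy mm [-1.8554 -0.047 ]
oblong top xy [0.6554 0.0189] yaw 116.5 1-IoU 0.916
  offset tool xy mm [15.416  79.3605]
```

```bash
python3 go.py .513 .331 .14 -28.2
```

```text
t 5.85 cur [0.5922 0.0688 0.0872] yaw -49.1 j6 44.3 rz -0.058 sh [ 0.1397 -0.3126 -0.0659]
```

servo_tool:
  rows: "0 0 0 0.015 -0.03 -0.0659 -1;0 0 -0.058 0.1397 -0.3126 -0.0659 -1;0 0 -0.058 0.1397 -0.3126 -0.0659 -1;0 0 -0.058 0.1397 -0.3126 -0.0659 -1;0 0 -0.058 0.1397 -0.3126 -0.0659 -1;0 0 -0.058 0.1397 -0.3126 -0.0659 -1;0 0 -0.058 0.1397 -0.3126 -0.0659 -1;0 0 -0.058 0.1397 -0.3126 -0.0659 -1"

```text
clock: 6.65
eef_pos: [0.5124, 0.3323, 0.1403]
tool_rot: [[0.47, 0.883, -0.0], [0.883, -0.47, -0.0], [-0.0, 0.0, -1.0]]
force: [0.0, -1.3, -5.7]
grip_width: 0.0307
grip_force: 62.7
```

```bash
python3 held.py oblong .0089; python3 - <<'E'
from fit import *
cal=imaging.get_calibration("wrist");W=imaging.camera("wrist");T=cv2.imread("held_oblong_top.png");ct=imaging.get_calibration("top")
cv2.imwrite("pics/w4.png",cv2.resize(W,(800,600)))
for n,p in dict(opad=(.551,.4015),square=(.628,.296)).items():
    fit(n,"wrist",W,cal,*p); fit(n,"top",T,ct,*p)
E
```

```text
t 6.65 tcp [0.5124 0.3323 0.1403] yaw -28.01963408017757 grip 0.03066085547968475 62.65131711959839
oblong wrist xy [0.5114 0.3306] yaw 153.0 1-IoU 0.038
  offset tool xy mm [-1.9328 -0.0271]
oblong top xy [0.5248 0.3291] yaw 173.6 1-IoU 0.931
  offset tool xy mm [ 2.9472 12.4894]
opad wrist xy [0.5508 0.4025] yaw 150.2 1-IoU 0.066Traceback (most recent call last):
  File "<stdin>", line 5, in <module>
  File "fit.py", line 25, in fit
    k=min(range(1,n),key=lambda i:np.hypot(*(ce[i]-W*U))+(1e4 if st[i,4]<400 else 0)); m=(l==k).astype(np.uint8)
ValueError: min() iterable argument is empty
```

View pics/w4.png

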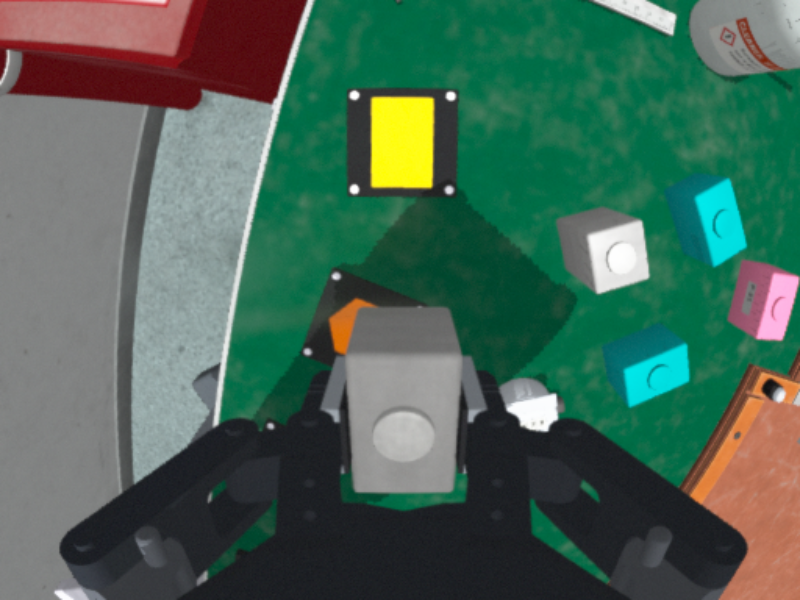

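Wrist view: the held oblong is at (403,400) and the yellow pad, nearly aligned with it, is at (402,142). The orange pad is below it, the square punch is at (603,250), and the path is clear. I refine the pad pose from its four screws.

```bash
cat > pad.py <<'E'
import sys
from fit import *
from scipy.spatial.transform import Rotation
def rectify(im,cal,cx,cy,z,half=.05,s=.00025,cam="wrist"):
    g=np.arange(-half,half,s);X,Y=np.meshgrid(cx+g,cy+g)
    P=np.c_[X.ravel(),Y.ravel(),np.full(X.size,z)]@np.array(cal["R"]).T+np.ravel(cal["t"])
    r=np.hypot(P[:,0],P[:,1]);th=np.arctan2(r,P[:,2]);K=np.array(cal["camera_matrix"])
    q=P/P[:,2:] if cam!="wrist" else np.c_[P[:,0]/r*th,P[:,1]/r*th,th*0+1]
    u=(q@K.T).astype(np.float32)
    return cv2.remap(im,u[:,0].reshape(X.shape),u[:,1].reshape(X.shape),cv2.INTER_CUBIC)
def pad(kind,im,cal,cx,cy,cam="wrist",s=.00025,half=.05):
    r=rectify(im,cal,cx,cy,.003,half,s,cam)
    m=mask(r,kind);n,l,st,ce=cv2.connectedComponentsWithStats(m)
    k=1+np.argmax(st[1:,4]);cs,_=cv2.findContours((l==k).astype(np.uint8),0,1);c=max(cs,key=len)
    (u,v),wh,a=cv2.minAreaRect(c);w=lambda u,v:np.array([cx-half+u*s,cy-half+v*s])
    print(" foot centre",w(u,v),"centroid",w(*ce[k]),"size",np.array(wh)*s,"angle mod 90",a%90)
    # screws: small bright grey blobs
    m=((r.min(2)>150)).astype(np.uint8);n,l,st,ce=cv2.connectedComponentsWithStats(m)
    S=[w(*ce[i]) for i in range(1,n) if 40<st[i,4]<900 and .025<np.hypot(*(w(*ce[i])-w(u,v)))<.055]
    S=np.array(S);print(" screws",S.tolist() if len(S)!=4 else (S.mean(0)))
    if len(S)==4:
        c=S-S.mean(0);A=np.sort(np.degrees(np.arctan2(c[:,1],c[:,0]))%90);print(" pad angle mod 90",(np.degrees(np.angle(np.exp(4j*np.radians(A)).mean()))/4-45)%90,A)
    return r
if __name__=="__main__":
    cal=imaging.get_calibration("wrist");W=imaging.camera("wrist");cv2.imwrite("last.png",W)
    r=pad(sys.argv[1],W,cal,float(sys.argv[2]),float(sys.argv[3]));cv2.imwrite("rect.png",r)
E
python3 pad.py yellow .551 .402; python3 go.py 0 0 0
```

```text
foot centre [0.5507 0.4022] centroid [0.5507 0.4022] size [0.0558 0.038 ] angle mod 90 61.355812072753906
 screws [0.5507 0.4023]
 pad angle mod 90 61.37258025351211 [16.3351 16.3498 16.3661 16.4393]
t 6.85 cur [0.5138 0.3296 0.1403] yaw -28.3 j6 49.9 rz 0 sh [-0.6672 -0.3699  0.1757]
```

```bash
python3 go.py .5516 .4039 .05 -28.6
```

```text
t 6.85 cur [0.5138 0.3296 0.1403] yaw -28.3 j6 49.9 rz 0.0008 sh [ 0.1043 -0.0025  0.1128]
```

servo_tool:
  rows: "0 0 0.0008 0.1043 -0.0025 0.05 -1;0 0 0.0008 0.1043 -0.0025 0.1128 -1;0 0 0.0008 0.1043 -0.0025 0.1128 -1;0 0 0.0008 0.1043 -0.0025 0.1128 -1;0 0 0.0008 0.1043 -0.0025 0.1128 -1;0 0 0.0008 0.1043 -0.0025 0.1128 -1;0 0 0.0008 0.1043 -0.0025 0.1128 -1;0 0 0.0008 0.1043 -0.0025 0.1128 -1"

```text
clock: 7.65
eef_pos: [0.552, 0.4054, 0.0523]
tool_rot: [[0.478, 0.878, 0.003], [0.878, -0.478, 0.001], [0.002, 0.002, -1.0]]
force: [-0.8, -0.3, -5.0]
grip_width: 0.0312
grip_force: 62.5
```

```bash
python3 held.py oblong .0089;python3 go.py .5516 .4039 .0122 -28.6
```

```text
t 7.65 tcp [0.552  0.4054 0.0523] yaw -28.541026294463812 grip 0.031153721629009673 62.47336149215698
oblong wrist xy [0.5506 0.4037] yaw 151.3 1-IoU 0.031
  offset tool xy mm [-2.1365 -0.3982]
oblong top xy [0.5298 0.4121] yaw 14.7 1-IoU 0.928
  offset tool xy mm [ -4.6515 -22.7496]
t 7.75 cur [0.5515 0.4054 0.0516] yaw -28.5 j6 54.9 rz 0.0002 sh [-0.0017  0.001   0.0492]
```

servo_tool:
  rows: "0 0 0 -0.0017 0.001 0.02 -1;0 0 0 -0.0017 0.001 0.035 -1;0 0 0 -0.0017 0.001 0.045 -1;0 0 0 -0.0017 0.001 0.047 -1;0 0 0 -0.0017 0.001 0.047 -1;0 0 0 -0.0017 0.001 0.047 -1;0 0 0 -0.0017 0.001 0.047 -1;0 0 0 -0.0017 0.001 0.047 -1"

```text
clock: 8.55
eef_pos: [0.5509, 0.4038, 0.012]
tool_rot: [[0.477, 0.879, -0.0], [0.879, -0.477, -0.0], [-0.0, -0.0, -1.0]]
force: [-0.1, 0.0, -6.7]
grip_width: 0.0312
grip_force: 62.9
```

```bash
python3 go.py .5516 .4039 .0122 -28.6; python3 -c "
from workcell import env;print(env.get_state()['force'])"
```

```text
t 8.55 cur [0.5509 0.4038 0.012 ] yaw -28.5 j6 54.8 rz 0.0003 sh [ 0.0005  0.0008 -0.0002]
[-0.1486157   0.03055059 -6.65889213]
```

servo_tool:
  rows: "0 0 0 0.0004 0.0007 0.0005 -1;0 0 0 0.0004 0.0007 0.0012 -1;0 0 0 0.0004 0.0007 0.0012 -1;0 0 0 0.0004 0.0007 0.0012 0.2;0 0 0 0.0004 0.0007 0.0012 0.2;0 0 0 0.0004 0.0007 0.0012 0.2;0 0 0 0.0004 0.0007 -0.03 0.36;0 0 0 0.0004 0.0007 -0.08 0.36"

```text
clock: 9.35
eef_pos: [0.5495, 0.4028, 0.0742]
tool_rot: [[0.477, 0.879, -0.005], [0.879, -0.477, -0.003], [-0.005, -0.004, -1.0]]
force: [-0.4, -0.1, -0.6]
grip_width: 0.0582
grip_force: 0.0
```

```bash
python3 go.py .5516 .4039 .2 -28.6
```

```text
t 9.35 cur [0.5495 0.4028 0.0742] yaw -28.5 j6 54.8 rz 0.0002 sh [ 0.0017  0.0011 -0.1573]
```

```bash
python3 go.py .612 .23 .2 -11.5
```

```text
t 9.35 cur [0.5495 0.4028 0.0742] yaw -28.5 j6 54.8 rz -0.0473 sh [-0.1533  0.1712 -0.1571]
```

servo_tool:
  rows: "0 0 0 0 0 -0.05 0.36;0 0 0 -0.02 0.02 -0.11 0.36;0 0 -0.0473 -0.1533 0.1712 -0.1571 0.36;0 0 -0.0473 -0.1533 0.1712 -0.1571 0.36;0 0 -0.0473 -0.1533 0.1712 -0.1571 0.36;0 0 -0.0473 -0.1533 0.1712 -0.1571 0.36;0 0 -0.0473 -0.1533 0.1712 -0.1571 0.36;0 0 -0.0473 -0.1533 0.1712 -0.1571 0.36"

```text
clock: 10.15
eef_pos: [0.6134, 0.231, 0.2023]
tool_rot: [[0.2, 0.98, -0.0], [0.98, -0.2, 0.001], [0.001, -0.0, -1.0]]
force: [-0.3, 0.7, -0.7]
grip_width: 0.0582
grip_force: 0.0
```

```bash
cat > see.py <<'E'
import sys
from pad import *
# see.py png name:x:y[:dz] ...
cal=imaging.get_calibration("wrist");W=imaging.camera("wrist");cv2.imwrite("last.png",W);cv2.imwrite(f"pics/{sys.argv[1]}.png",cv2.resize(W,(800,600)))
for a in sys.argv[2:]:
    n,*v=a.split(":");v=list(map(float,v))
    if n in("yellow","blue","grey","orange"): pad(n,W,cal,*v)
    else: fit(n,"wrist",W,cal,v[0],v[1],dz=v[2] if len(v)>2 else 0)
E
python3 see.py w5 square:.628:.296 oblong:.551:.402:.003; python3 go.py .628 .296 .1 -11.5
```

```text
square wrist xy [0.6281 0.2963] yaw 77.9 1-IoU 0.01
oblong wrist xy [0.5505 0.4029] yaw 151.9 1-IoU 0.053
t 10.2 cur [0.6128 0.2318 0.2019] yaw -11.5 j6 21.8 rz 0.0001 sh [0.0824 0.0028 0.1274]
```

View pics/w5.png

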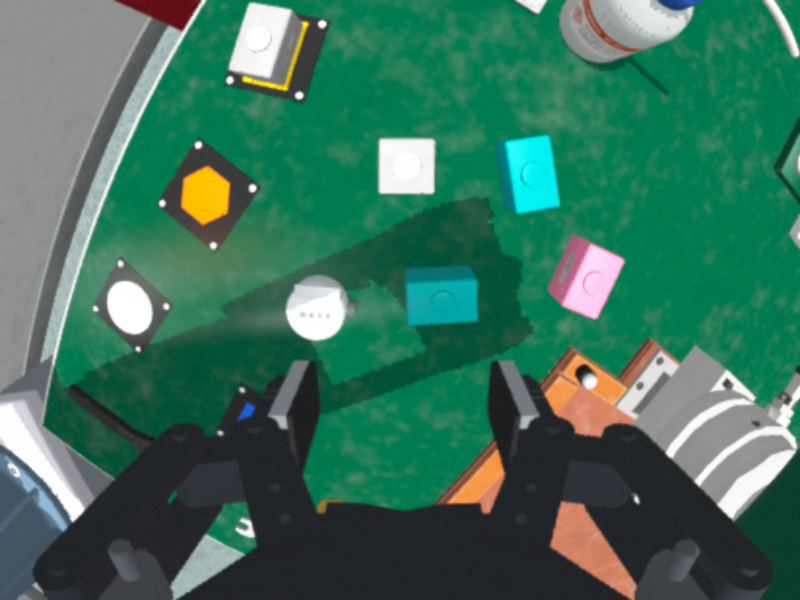

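Wrist view: the oblong stands square on its yellow pad (260,45) and the square punch is at (407,166). The tally is at (317,307), with its lever up in the picture and its knob to the right. I approach the square punch.

servo_tool:
  rows: "0 0 0.0016 0.0824 0.0028 0.03 0.36;0 0 0.0016 0.0824 0.0028 0.1274 0.36;0 0 0.0016 0.0824 0.0028 0.1274 0.36;0 0 0.0016 0.0824 0.0028 0.1274 0.36;0 0 0.0016 0.0824 0.0028 0.1274 0.36;0 0 0.0016 0.0824 0.0028 0.1274 0.36;0 0 0.0016 0.0824 0.0028 0.1274 0.36;0 0 0.0016 0.0824 0.0028 0.1274 0.36"

```text
clock: 11.0
eef_pos: [0.6301, 0.2949, 0.1029]
tool_rot: [[0.209, 0.978, 0.004], [0.978, -0.209, 0.001], [0.002, 0.003, -1.0]]
force: [0.0, 0.6, 0.7]
grip_width: 0.0578
grip_force: 0.0
```

```bash
python3 see.py w6 square:.628:.296; python3 go.py .6284 .2975 .012 -12.1
```

```text
square wrist xy [0.6282 0.2957] yaw 77.9 1-IoU 0.012
t 11.05 cur [0.6298 0.2948 0.1024] yaw -12.1 j6 27.4 rz 0.0 sh [ 0.0028 -0.0027  0.113 ]
```

servo_tool:
  rows: "0 0 0 0.0025 -0.002 0.03 0.36;0 0 0 0.0025 -0.002 0.07 0.36;0 0 0 0.0025 -0.002 0.1 0.36;0 0 0 0.0025 -0.002 0.112 0.36;0 0 0 0.0025 -0.002 0.112 0.36;0 0 0 0.0025 -0.002 0.112 -1;0 0 0 0.0025 -0.002 0.112 -1;0 0 0 0.0025 -0.002 0.112 -1"

```text
clock: 11.85
eef_pos: [0.629, 0.2976, 0.013]
tool_rot: [[0.209, 0.978, 0.003], [0.978, -0.209, 0.001], [0.002, 0.003, -1.0]]
force: [-0.6, -0.0, 5.4]
grip_width: 0.0345
grip_force: 61.2
```

servo_tool:
  rows: "0 0 0 0 0 -0.03 -1;0 0 0 0 0 -0.09 -1;0 0 0 0 0 -0.14 -1;0 0 0 0 0 -0.14 -1;0 0 0 0 0 -0.14 -1;0 0 0 0 0 -0.14 -1;0 0 0 0 0 -0.14 -1;0 0 0 0 0 -0.14 -1"

```text
clock: 12.65
eef_pos: [0.6263, 0.2968, 0.1202]
tool_rot: [[0.209, 0.978, -0.004], [0.978, -0.209, -0.001], [-0.002, -0.004, -1.0]]
force: [-0.2, 0.2, -5.8]
grip_width: 0.0344
grip_force: 61.7
```

```bash
python3 go.py .395 .043 .17 -43
```

```text
t 12.65 cur [0.6263 0.2968 0.1202] yaw -12.1 j6 27.6 rz 0.086 sh [-0.3707 -0.2167 -0.0608]
```

servo_tool:
  rows: "0 0 0.086 -0.3707 -0.2167 -0.0608 -1;0 0 0.086 -0.3707 -0.2167 -0.0608 -1;0 0 0.086 -0.3707 -0.2167 -0.0608 -1;0 0 0.086 -0.3707 -0.2167 -0.0608 -1;0 0 0.086 -0.3707 -0.2167 -0.0608 -1;0 0 0.086 -0.3707 -0.2167 -0.0608 -1;0 0 0.086 -0.3707 -0.2167 -0.0608 -1;0 0 0.086 -0.3707 -0.2167 -0.0608 -1"

```text
clock: 13.45
eef_pos: [0.3929, 0.0407, 0.1713]
tool_rot: [[0.685, 0.729, -0.001], [0.729, -0.685, -0.002], [-0.002, 0.0, -1.0]]
force: [0.2, 0.3, -5.6]
grip_width: 0.0345
grip_force: 62.2
```

servo_tool:
  rows: "0 0 0 0 0 0 -1;0 0 0 0 0 0 -1;0 0 0 0 0 0 -1;0 0 0 0 0 0 -1;0 0 0 0 0 0 -1;0 0 0 0 0 0 -1;0 0 0 0 0 0 -1;0 0 0 0 0 0 -1"

```text
clock: 14.25
eef_pos: [0.3962, 0.0434, 0.1714]
tool_rot: [[0.682, 0.731, -0.0], [0.731, -0.682, -0.0], [-0.0, -0.0, -1.0]]
force: [-0.6, 0.3, -6.3]
grip_width: 0.0343
grip_force: 62.2
```

```bash
python3 held.py square .013; python3 see.py w7 blue:.452:.1005;  python3 go.py .452 .1005 .07 -43
```

```text
t 14.25 tcp [0.3962 0.0434 0.1714] yaw -42.99746683893652 grip 0.034338970365916016 62.20227241516113
square wrist xy [0.3949 0.0413] yaw 47.4 1-IoU 0.037
  offset tool xy mm [-2.4335  0.4796]
square top xy [ 0.4345 -0.0155] yaw 78.7 1-IoU 0.894
  offset tool xy mm [-16.9722  68.2706]
 foot centre [0.4508 0.1006] centroid [0.4508 0.1006] size [0.0414 0.0411] angle mod 90 46.041622161865234
 screws [0.4508 0.1006]
 pad angle mod 90 46.44156598937664 [1.4058 1.4485 1.453  1.4591]
t 14.4 cur [0.3961 0.0434 0.1714] yaw -43.0 j6 32.1 rz -0.0 sh [0.0999 0.0023 0.1268]
```

```bash
python3 go.py .4523 .1022 .05 -43.6
```

```text
t 14.4 cur [0.3961 0.0434 0.1714] yaw -43.0 j6 32.1 rz 0.0016 sh [0.1017 0.0012 0.1518]
```

servo_tool:
  rows: "0 0 0.0016 0.1017 0.0012 0.05 -1;0 0 0.0016 0.1017 0.0012 0.1 -1;0 0 0.0016 0.1017 0.0012 0.1518 -1;0 0 0.0016 0.1017 0.0012 0.1518 -1;0 0 0.0016 0.1017 0.0012 0.1518 -1;0 0 0.0016 0.1017 0.0012 0.1518 -1;0 0 0.0016 0.1017 0.0012 0.1518 -1;0 0 0.0016 0.1017 0.0012 0.1518 -1"

```text
clock: 15.2
eef_pos: [0.4541, 0.1018, 0.0523]
tool_rot: [[0.69, 0.724, 0.005], [0.724, -0.69, -0.0], [0.003, 0.004, -1.0]]
force: [-0.2, -0.2, -6.2]
grip_width: 0.0342
grip_force: 62.6
```

```bash
python3 go.py .4523 .1022 .0163 -43.6
```

```text
t 15.2 cur [0.4541 0.1018 0.0523] yaw -43.6 j6 41.6 rz -0.0001 sh [-0.0014 -0.0021  0.045 ]
```

servo_tool:
  rows: "0 0 0 -0.001 -0.0015 0.02 -1;0 0 0 -0.001 -0.0015 0.035 -1;0 0 0 -0.001 -0.0015 0.042 -1;0 0 0 -0.001 -0.0015 0.042 -1;0 0 0 -0.001 -0.0015 0.042 -1;0 0 0 -0.001 -0.0015 0.042 -1;0 0 0 -0.001 -0.0015 0.042 -1;0 0 0 -0.001 -0.0015 0.042 -1"

```text
clock: 16.0
eef_pos: [0.451, 0.1024, 0.0165]
tool_rot: [[0.689, 0.724, 0.0], [0.724, -0.689, -0.0], [0.0, 0.0, -1.0]]
force: [0.5, -0.2, -5.2]
grip_width: 0.0344
grip_force: 62.9
```

```bash
python3 go.py .4523 .1022 .0160 -43.6
```

```text
t 16.0 cur [0.451  0.1024 0.0165] yaw -43.6 j6 41.6 rz 0.0 sh [0.0009 0.0013 0.0006]
```

servo_tool:
  rows: "0 0 0 0.0008 0.0012 0.0005 -1;0 0 0 0.0008 0.0012 0.0012 -1;0 0 0 0.0008 0.0012 0.0012 -1;0 0 0 0.0008 0.0012 0.0012 0.2;0 0 0 0.0008 0.0012 0.0012 0.2;0 0 0 0.0008 0.0012 0.0012 0.2;0 0 0 0.0008 0.0012 -0.03 0.36;0 0 0 0.0008 0.0012 -0.09 0.36"

```text
clock: 16.8
eef_pos: [0.4491, 0.1022, 0.0863]
tool_rot: [[0.69, 0.724, -0.008], [0.724, -0.69, 0.0], [-0.005, -0.006, -1.0]]
force: [1.0, -0.0, -0.3]
grip_width: 0.058
grip_force: 0.0
```

```bash
python3 go.py .44 .14 .22 -28
```

```text
t 16.8 cur [0.4491 0.1022 0.0863] yaw -43.6 j6 41.6 rz -0.0433 sh [ 0.0255 -0.0417 -0.1671]
```

```bash
python3 go.py .455 .222 .17 -101.5
```

```text
t 16.8 cur [0.4491 0.1022 0.0863] yaw -43.6 j6 41.6 rz 0.1608 sh [ 0.113  -0.0985 -0.1047]
```

servo_tool:
  rows: "0 0 0 0 0 -0.06 0.36;0 0 0.02 0.02 -0.02 -0.1047 0.65;0 0 0.1608 0.113 -0.0985 -0.1047 0.65;0 0 0.1608 0.113 -0.0985 -0.1047 0.65;0 0 0.1608 0.113 -0.0985 -0.1047 0.65;0 0 0.1608 0.113 -0.0985 -0.1047 0.65;0 0 0.1608 0.113 -0.0985 -0.1047 0.65;0 0 0.1608 0.113 -0.0985 -0.1047 0.65"

```text
clock: 17.6
eef_pos: [0.4573, 0.2224, 0.1721]
tool_rot: [[0.984, -0.179, 0.0], [-0.179, -0.984, 0.0], [0.0, -0.0, -1.0]]
force: [-0.1, -0.1, -0.1]
grip_width: 0.0703
grip_force: 0.0
```

```bash
python3 see.py w8 square:.452:.1005:.003 tally:.54:.204; python3 go.py .54 .204 .1 -101.5
```

```text
square wrist xy [0.4504 0.1001] yaw 45.0 1-IoU 0.062
tally wrist xy [0.5404 0.2054] yaw - 1-IoU 0.113
t 17.65 cur [0.4573 0.2223 0.1721] yaw -100.8 j6 113.3 rz 0.002 sh [0.1058 0.0031 0.0902]
```

View pics/w8.png

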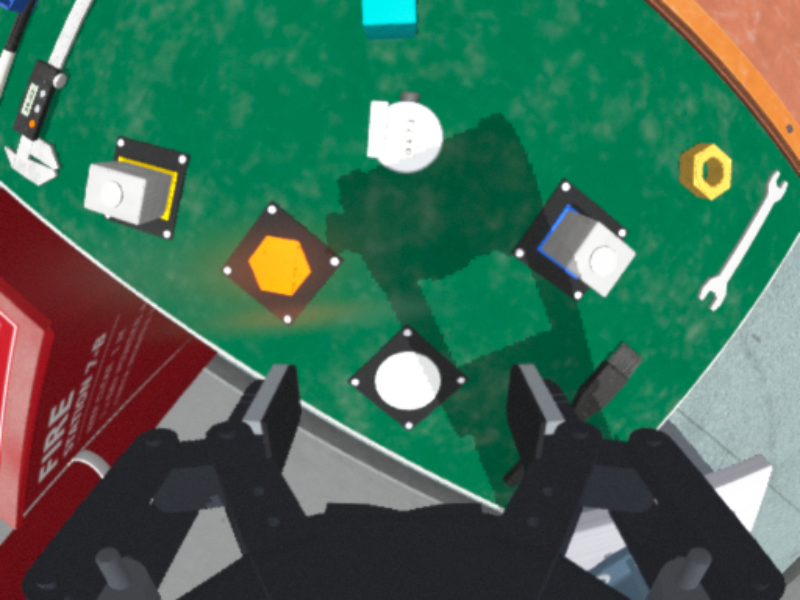

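Wrist view: the square stands on the blue pad (600,255). The tally is at (410,135), its knob at (410,97) pointing straight ahead of the tool and its lever to the left (372,130). The white pad is at (407,380). I measure the tally yaw.

```bash
cat > ty.py <<'E'
from pad import *
# usage: after see.py; last.png + current cal
cal=imaging.get_calibration("wrist");W=cv2.imread("last.png")
f=lambda p,z:on_plane("wrist",np.array(p)*.64,z,cal)[:2]
a,b=f((368,157),.031),f((375,102),.031);d=b-a;print("lever edge dir",np.degrees(np.arctan2(d[1],d[0])))
k=f((410,97),.013);c=np.array([.5404,.2054]);
for cc in (c,f((410,135),.026)): d=k-cc;print("knob dir",np.degrees(np.arctan2(d[1],d[0])),1e3*np.hypot(*d),cc)
r=rectify(W,cal,.54,.205,.026,.04,.0001);cv2.imwrite("pics/tally.png",cv2.flip(cv2.resize(r,(600,600)),0))
E
python3 ty.py
```

```text
lever edge dir -18.153336170983625
knob dir -19.04719225471553 26.182226840344935 [0.5404 0.2054]
knob dir -11.125745147921885 25.194667810529015 [0.5404 0.2017]
```

View pics/tally.png

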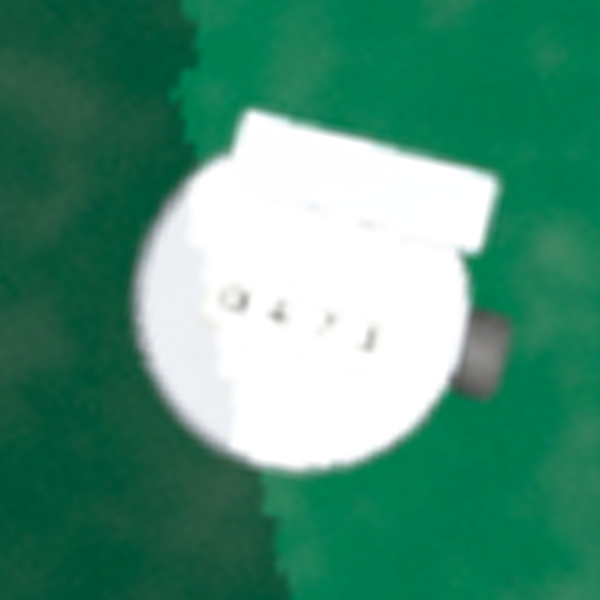

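```bash
python3 go.py .5405 .205 .06 -106
```

```text
t 17.65 cur [0.4573 0.2223 0.1721] yaw -100.8 j6 113.3 rz 0.0145 sh [0.1061 0.0018 0.1402]
```

servo_tool:
  rows: "0 0 0.0145 0.05 0.0018 0.03 0.65;0 0 0.0145 0.1061 0.0018 0.06 0.65;0 0 0.0145 0.1061 0.0018 0.12 0.65;0 0 0.0145 0.1061 0.0018 0.14 0.65;0 0 0.0145 0.1061 0.0018 0.14 0.65;0 0 0.0145 0.1061 0.0018 0.14 0.65;0 0 0.0145 0.1061 0.0018 0.14 0.65;0 0 0.0145 0.1061 0.0018 0.14 0.65"

```text
clock: 18.45
eef_pos: [0.5419, 0.2064, 0.0625]
tool_rot: [[0.965, -0.262, 0.004], [-0.262, -0.965, 0.001], [0.004, -0.002, -1.0]]
force: [0.6, -0.1, 0.3]
grip_width: 0.0705
grip_force: 0.0
```

```bash
python3 go.py .5405 .205 .004 -106
```

```text
t 18.45 cur [0.5419 0.2064 0.0625] yaw -105.2 j6 114.3 rz 0.0022 sh [-0.0015  0.0023  0.0731]
```

servo_tool:
  rows: "0 0 0.002 -0.0015 0.002 0.03 0.65;0 0 0.002 -0.0015 0.002 0.055 0.65;0 0 0.002 -0.0015 0.002 0.069 0.65;0 0 0.002 -0.0015 0.002 0.0725 0.65;0 0 0.002 -0.0015 0.002 0.0725 0.65;0 0 0.002 -0.0015 0.002 0.0725 -1;0 0 0.002 -0.0015 0.002 0.0725 -1;0 0 0.002 -0.0015 0.002 0.0725 -1"
  force: 30

```text
clock: 19.25
eef_pos: [0.5401, 0.2049, 0.0035]
tool_rot: [[0.961, -0.275, 0.002], [-0.275, -0.961, 0.0], [0.002, -0.001, -1.0]]
force: [-1.2, 0.6, 6.5]
grip_width: 0.0439
grip_force: 30.5
```

servo_tool:
  rows: "0 0 0 0 0 0 -1;0 0 0 0 0 0 -1;0 0 0 0 0 -0.02 -1;0 0 0 0 0 -0.06 -1;0 0 0 0 0 -0.1 -1;0 0 0 0 0 -0.1 -1;0 0 0 0 0 -0.1 -1;0 0 0 0 0 -0.1 -1"

```text
clock: 20.05
eef_pos: [0.5382, 0.2045, 0.0815]
tool_rot: [[0.961, -0.275, -0.002], [-0.275, -0.961, -0.0], [-0.001, 0.001, -1.0]]
force: [0.2, -0.3, -2.0]
grip_width: 0.044
grip_force: 31.1
```

```bash
python3 go.py .37 .15 .1 -36
```

```text
t 20.05 cur [0.5382 0.2045 0.0815] yaw -106.0 j6 115.0 rz -0.1943 sh [-0.1834  0.1233 -0.0228]
```

```bash
python3 go.py .295 .255 .12 -106
```

```text
t 20.05 cur [0.5382 0.2045 0.0815] yaw -106.0 j6 115.0 rz 0.0001 sh [-0.3097  0.0229 -0.0477]
```

servo_tool:
  rows: "0 0 0 -0.31 0.023 -0.048 -1;0 0 0 -0.31 0.023 -0.048 -1;0 0 0 -0.31 0.023 -0.048 -1;0 0 0 -0.31 0.023 -0.048 -1;0 0 0 -0.31 0.023 -0.048 -1;0 0 0 -0.31 0.023 -0.048 -1;0 0 0 -0.31 0.023 -0.048 -1;0 0 0 -0.31 0.023 -0.048 -1"

```text
clock: 20.85
eef_pos: [0.2961, 0.2551, 0.1203]
tool_rot: [[0.961, -0.275, -0.0], [-0.275, -0.961, -0.0], [0.0, 0.0, -1.0]]
force: [-0.1, -0.1, -1.3]
grip_width: 0.0439
grip_force: 31.1
```

```bash
python3 held.py tally .0035; python3 see.py w9 grey:.369:.236; python3 go.py .369 .236 .06 -106
```

```text
t 20.85 tcp [0.2961 0.2551 0.1203] yaw -105.96359677909575 grip 0.043924021454073627 31.11215651035309
tally wrist xy [0.304  0.2529] yaw - 1-IoU 0.03
  offset tool xy mm [ 8.1908 -0.0613]
tally top xy [0.2382 0.3078] yaw - 1-IoU 0.93
  offset tool xy mm [-70.162  -34.7216]
 foot centre [0.3657 0.2352] centroid [0.3656 0.2353] size [0.0505 0.0505] angle mod 90 26.56505012512207
 screws [0.3654 0.2353]
 pad angle mod 90 35.76022525656135 [80.726  80.731  80.7668 80.8171]
t 21.0 cur [0.2964 0.2549 0.1202] yaw -106.0 j6 129.2 rz -0.0001 sh [ 0.0938 -0.0025  0.0752]
```

View pics/w9.png

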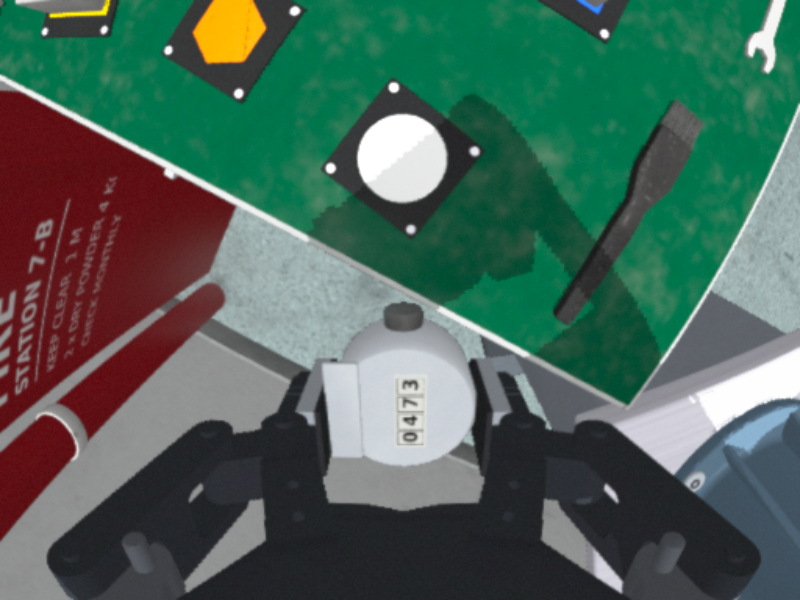

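Wrist view: the tally is held at (407,390) with its knob ahead, and the white pad is at (402,158). I check the 8 mm held offset.

```bash
python3 - <<'E'
from fit import *
s=env.get_state();p=np.array(s["eef_pos"]);R=np.array(s["tool_rot"]);cal=imaging.get_calibration("wrist")
for px in[(407,390),(407,316),(407,465),(340,390),(475,390)]:
    X=on_plane("wrist",np.array(px)*.64,.026+p[2]-.0035,cal);print(px,1e3*(R.T@(X-p))[:2])
for nm,q in(("pred offset0",0),("8mm",.0082)):
    c=p+R@[q,0,0];h=hull("wrist",cal,*M["tally"][:1],p[2]-.0035,p[2]+.0225,[c[0],c[1],0])/.64;print(nm,h.min(0),h.max(0))
E
```

```text
(407, 390) [8.3643 1.7511]
(407, 316) [31.5838  1.6558]
(407, 465) [-19.945    1.8906]
(340, 390) [  8.1469 -18.0006]
(475, 390) [ 8.1098 21.8599]
pred offset0 [326.7964 314.4096] [475.4132 470.8651]
8mm [324.8354 290.9197] [477.3167 451.237 ]
```

```bash
python3 - <<'E'
from fit import *
from scipy.optimize import least_squares
s=env.get_state();p=np.array(s["eef_pos"]);R=np.array(s["tool_rot"]);cal=imaging.get_calibration("wrist")
W=cv2.imread("last.png");a=W[185:315,190:330];cv2.imwrite("pics/held.png",cv2.resize(a,None,fx=4.2,fy=4.2,interpolation=cv2.INTER_CUBIC))
vis=cv2.resize(a,None,fx=4.2,fy=4.2,interpolation=cv2.INTER_CUBIC)
for q,col in((0,(0,0,255)),(.002,(255,0,0))):
  for z in(.0225,-.0035):
    t=np.linspace(0,2*np.pi,80);c=p+R@[q,0,0]
    h=np.array([proj("wrist",[c[0]+.0225*np.cos(k),c[1]+.0225*np.sin(k),p[2]+z],cal) for k in t])
    cv2.polylines(vis,[((h-[190,185]+.5)*4.2).astype(np.int32)],True,col,1)
cv2.imwrite("pics/held.png",vis)
E
```

```text
(no output)
```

View pics/held.png

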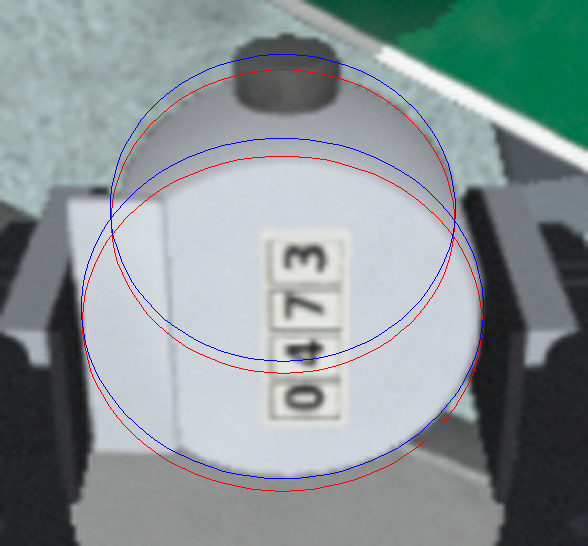

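The overlay puts the held offset at about +1 mm along tool x. The automatic fit was misled by the background.

```bash
python3 go.py .3645 .2356 .035 -106
```

```text
t 21.0 cur [0.2964 0.2549 0.1202] yaw -106.0 j6 129.2 rz -0.0001 sh [ 0.0885 -0.0004  0.1065]
```

servo_tool:
  rows: "0 0 0 0.06 -0.0004 0.03 -1;0 0 0 0.0885 -0.0004 0.07 -1;0 0 0 0.0885 -0.0004 0.1065 -1;0 0 0 0.0885 -0.0004 0.1065 -1;0 0 0 0.0885 -0.0004 0.1065 -1;0 0 0 0.0885 -0.0004 0.1065 -1;0 0 0 0.0885 -0.0004 0.1065 -1;0 0 0 0.0885 -0.0004 0.1065 -1"

```text
clock: 21.8
eef_pos: [0.3645, 0.2365, 0.0366]
tool_rot: [[0.962, -0.274, 0.002], [-0.274, -0.962, 0.001], [0.002, -0.001, -1.0]]
force: [-1.0, 0.6, -1.5]
grip_width: 0.0438
grip_force: 31.2
```

```bash
python3 go.py .3645 .2356 .007 -106
```

```text
t 21.8 cur [0.3645 0.2365 0.0366] yaw -105.9 j6 123.2 rz 0.0002 sh [0.0003 0.0011 0.037 ]
```

servo_tool:
  rows: "0 0 0 0.0003 0.0008 0.015 -1;0 0 0 0.0003 0.0008 0.029 -1;0 0 0 0.0003 0.0008 0.0345 -1;0 0 0 0.0003 0.0008 0.0345 -1;0 0 0 0.0003 0.0008 0.0345 -1;0 0 0 0.0003 0.0008 0.0345 -1;0 0 0 0.0003 0.0008 0.0345 -1;0 0 0 0.0003 0.0008 0.0345 -1"

```text
clock: 22.6
eef_pos: [0.3638, 0.2353, 0.0077]
tool_rot: [[0.961, -0.275, 0.0], [-0.275, -0.961, 0.0], [0.0, -0.0, -1.0]]
force: [0.1, -0.3, -0.3]
grip_width: 0.0442
grip_force: 30.7
```

```bash
python3 go.py .3645 .2356 .0065 -106
```

```text
t 22.6 cur [0.3638 0.2353 0.0077] yaw -106.0 j6 123.1 rz 0.0001 sh [ 0.0007 -0.0006  0.0015]
```

servo_tool:
  rows: "0 0 0 0.0007 -0.0004 0.0008 -1;0 0 0 0.0007 -0.0004 0.0014 -1;0 0 0 0.0007 -0.0004 0.0014 -1;0 0 0 0.0007 -0.0004 0.0014 0.55;0 0 0 0.0007 -0.0004 0.0014 0.55;0 0 0 0.0007 -0.0004 0.0014 0.55;0 0 0 0.0007 -0.0004 -0.03 0.6;0 0 0 0.0007 -0.0004 -0.08 0.6"

```text
clock: 23.4
eef_pos: [0.3621, 0.2347, 0.0705]
tool_rot: [[0.961, -0.275, -0.006], [-0.275, -0.961, -0.002], [-0.005, 0.003, -1.0]]
force: [-0.2, 0.1, -0.3]
grip_width: 0.0685
grip_force: 0.0
```

```bash
python3 go.py .40 .02 .2 -69.5
```

```text
t 23.4 cur [0.3621 0.2347 0.0705] yaw -106.0 j6 123.1 rz -0.1013 sh [ 0.1186  0.2455 -0.1617]
```

```bash
python3 go.py .435 -.06 .18 -39
```

```text
t 23.4 cur [0.3621 0.2347 0.0705] yaw -106.0 j6 123.1 rz -0.1861 sh [ 0.1883  0.3295 -0.1368]
```

servo_tool:
  rows: "0 0 0 0 0 -0.06 0.6;0 0 -0.02 0.02 0.02 -0.12 0.5;0 0 -0.1861 0.1883 0.3295 -0.1368 0.4;0 0 -0.1861 0.1883 0.3295 -0.1368 0.4;0 0 -0.1861 0.1883 0.3295 -0.1368 0.4;0 0 -0.1861 0.1883 0.3295 -0.1368 0.4;0 0 -0.1861 0.1883 0.3295 -0.1368 0.4;0 0 -0.1861 0.1883 0.3295 -0.1368 0.4"

```text
clock: 24.2
eef_pos: [0.4297, -0.0248, 0.1794]
tool_rot: [[0.83, 0.558, 0.001], [0.558, -0.83, -0.0], [0.001, 0.0, -1.0]]
force: [1.4, 0.2, 0.0]
grip_width: 0.0591
grip_force: 0.0
```

servo_tool:
  rows: "0 0 -0.04 0.045 0.08 0 0.4;0 0 -0.04 0.045 0.08 0 0.4;0 0 -0.04 0.045 0.08 0 0.4;0 0 -0.04 0.045 0.08 0 0.4;0 0 -0.04 0.045 0.08 0 0.4;0 0 -0.04 0.045 0.08 0 0.4;0 0 -0.04 0.045 0.08 0 0.4;0 0 -0.04 0.045 0.08 0 0.4"

```text
clock: 25.0
eef_pos: [0.4948, -0.0561, 0.1793]
tool_rot: [[0.669, 0.743, 0.0], [0.743, -0.669, -0.0], [0.0, 0.0, -1.0]]
force: [-0.6, 0.8, -0.3]
grip_width: 0.06
grip_force: 0.0
```

```bash
python3 see.py w10 nut:.4916:-.0145 square:.451:.1005:.003; python3 go.py .4916 -.0145 .07 -39
```

```text
nut wrist xy [ 0.4916 -0.0144] yaw 21.8 1-IoU 0.018
square wrist xy [0.4504 0.1015] yaw 47.5 1-IoU 0.052
t 25.05 cur [ 0.4949 -0.0563  0.1793] yaw -42.0 j6 21.8 rz -0.0083 sh [ 0.0361 -0.038   0.1366]
```

View pics/w10.png

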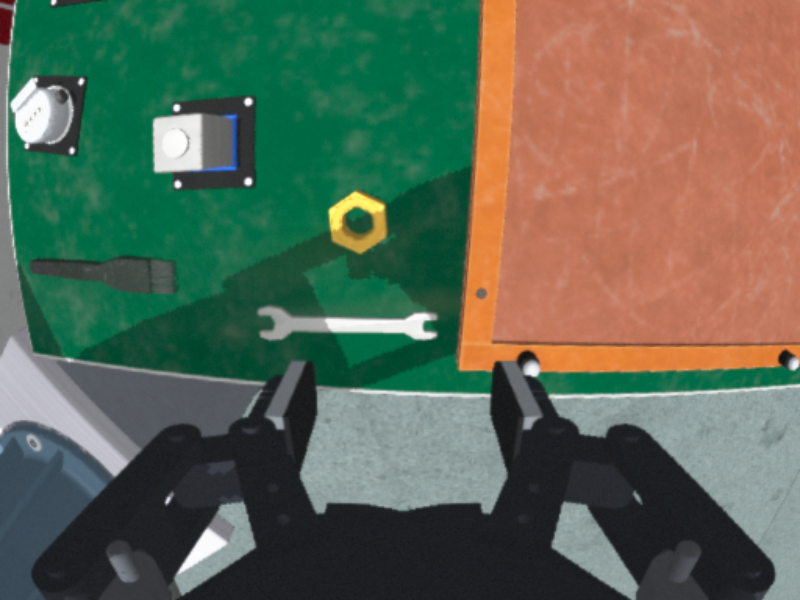

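Wrist view: the nut is at (358,222) with flats left and right, the spanner at (350,324) clear of the approach, the square on the blue pad (190,142) and the tally on its pad (45,112).

servo_tool:
  rows: "0 0 -0.0105 0.036 -0.038 0.03 0.4;0 0 -0.0105 0.036 -0.038 0.09 0.4;0 0 -0.0105 0.036 -0.038 0.147 0.4;0 0 -0.0105 0.036 -0.038 0.147 0.4;0 0 -0.0105 0.036 -0.038 0.147 0.4;0 0 -0.0105 0.036 -0.038 0.147 0.4;0 0 -0.0105 0.036 -0.038 0.147 0.4;0 0 -0.0105 0.036 -0.038 0.147 0.4"

```text
clock: 25.85
eef_pos: [0.4933, -0.0154, 0.0636]
tool_rot: [[0.619, 0.785, 0.004], [0.785, -0.619, -0.001], [0.002, 0.004, -1.0]]
force: [-0.6, 0.0, -0.3]
grip_width: 0.0597
grip_force: 0.0
```

```bash
python3 go.py .4916 -.0145 .003 -38.2
```

```text
t 25.85 cur [ 0.4933 -0.0154  0.0636] yaw -38.2 j6 22.6 rz -0.0001 sh [-0.0006 -0.0026  0.0757]
```

servo_tool:
  rows: "0 0 0 -0.0006 -0.002 0.03 0.4;0 0 0 -0.0006 -0.002 0.055 0.4;0 0 0 -0.0006 -0.002 0.07 0.4;0 0 0 -0.0006 -0.002 0.0752 0.4;0 0 0 -0.0006 -0.002 0.0752 0.4;0 0 0 -0.0006 -0.002 0.0752 -1;0 0 0 -0.0006 -0.002 0.0752 -1;0 0 0 -0.0006 -0.002 0.0752 -1"

```text
clock: 26.65
eef_pos: [0.4911, -0.0145, 0.0024]
tool_rot: [[0.619, 0.786, 0.002], [0.786, -0.619, -0.001], [0.001, 0.002, -1.0]]
force: [-0.3, 0.7, 5.1]
grip_width: 0.0351
grip_force: 30.5
```

servo_tool:
  rows: "0 0 0 0 0 0 -1;0 0 0 0 0 0 -1;0 0 0 0 0 -0.02 -1;0 0 0 0 0 -0.07 -1;0 0 0 0 0 -0.12 -1;0 0 0 0 0 -0.14 -1;0 0 0 0 0 -0.14 -1;0 0 0 0 0 -0.14 -1"

```text
clock: 27.45
eef_pos: [0.4897, -0.0141, 0.1128]
tool_rot: [[0.619, 0.786, -0.0], [0.786, -0.619, 0.0], [-0.0, -0.0, -1.0]]
force: [-0.2, -0.5, -1.4]
grip_width: 0.0355
grip_force: 30.9
```

```bash
python3 held.py nut .003; python3 go.py .421 .247 .16 -38.2
```

```text
t 27.45 tcp [ 0.4897 -0.0141  0.1128] yaw -38.225146589764414 grip 0.035536102333502954 30.869635400595143
nut wrist xy [ 0.4896 -0.0141] yaw 22.1 1-IoU 0.013
  offset tool xy mm [-0.1195 -0.0477]
nut top xy [ 0.4897 -0.0141] yaw 21.8 1-IoU 1.0
  offset tool xy mm [0. 0.]
t 27.55 cur [ 0.4888 -0.0138  0.1116] yaw -38.2 j6 22.7 rz -0.0001 sh [ 0.2036 -0.2685 -0.0599]
```

```bash
python3 go.py .443 .234 .17 -20.3
```

```text
t 27.55 cur [ 0.4888 -0.0138  0.1116] yaw -38.2 j6 22.7 rz -0.0498 sh [ 0.2079 -0.2369 -0.0725]
```

servo_tool:
  rows: "0 0 0 0.01 -0.01 -0.0725 -1;0 0 -0.0498 0.2079 -0.2369 -0.0725 -1;0 0 -0.0498 0.2079 -0.2369 -0.0725 -1;0 0 -0.0498 0.2079 -0.2369 -0.0725 -1;0 0 -0.0498 0.2079 -0.2369 -0.0725 -1;0 0 -0.0498 0.2079 -0.2369 -0.0725 -1;0 0 -0.0498 0.2079 -0.2369 -0.0725 -1;0 0 -0.0498 0.2079 -0.2369 -0.0725 -1"

```text
clock: 28.35
eef_pos: [0.4428, 0.2343, 0.1696]
tool_rot: [[0.344, 0.939, -0.003], [0.939, -0.344, -0.001], [-0.002, -0.002, -1.0]]
force: [-1.2, -0.8, -1.3]
grip_width: 0.0352
grip_force: 31.3
```

```bash
python3 held.py nut .0024; python3 see.py w11 orange:.4712:.309 hpad:.4712:.309;
```

```text
t 28.35 tcp [0.4428 0.2343 0.1696] yaw -20.129945896230858 grip 0.035223679319953176 31.330278605455533
nut wrist xy [0.4427 0.2346] yaw 39.9 1-IoU 0.016
  offset tool xy mm [ 0.1668 -0.1764]
top min() iterable argument is empty
 foot centre [0.4709 0.3089] centroid [0.4708 0.3085] size [0.042  0.0473] angle mod 90 38.53017807006836
 screws [0.4709 0.3091]
 pad angle mod 90 38.841311249666624 [83.811  83.8111 83.8477 83.8955]
hpad wrist xy [0.471  0.3095] yaw 37.8 1-IoU 0.073
```

```bash
python3 go.py .4709 .309 .035 -21.2
```

```text
t 28.5 cur [0.444  0.2326 0.1703] yaw -20.4 j6 34.5 rz 0.0023 sh [ 0.1015 -0.0015  0.169 ]
```

servo_tool:
  rows: "0 0 0.0023 0.06 -0.0015 0.03 -1;0 0 0.0023 0.1015 -0.0015 0.09 -1;0 0 0.0023 0.1015 -0.0015 0.15 -1;0 0 0.0023 0.1015 -0.0015 0.169 -1;0 0 0.0023 0.1015 -0.0015 0.169 -1;0 0 0.0023 0.1015 -0.0015 0.169 -1;0 0 0.0023 0.1015 -0.0015 0.169 -1;0 0 0.0023 0.1015 -0.0015 0.169 -1"

```text
clock: 29.3
eef_pos: [0.473, 0.3105, 0.0384]
tool_rot: [[0.361, 0.932, 0.004], [0.932, -0.361, 0.001], [0.003, 0.003, -1.0]]
force: [0.4, 0.4, -1.1]
grip_width: 0.0358
grip_force: 31.3
```

```bash
python3 go.py .4709 .309 .0065 -21.2
```

```text
t 29.3 cur [0.473  0.3105 0.0384] yaw -21.2 j6 42.4 rz 0.0001 sh [-0.0028 -0.002   0.0399]
```

servo_tool:
  rows: "0 0 0 -0.002 -0.0013 0.015 -1;0 0 0 -0.002 -0.0013 0.028 -1;0 0 0 -0.002 -0.0013 0.037 -1;0 0 0 -0.002 -0.0013 0.037 -1;0 0 0 -0.002 -0.0013 0.037 -1;0 0 0 -0.002 -0.0013 0.037 -1;0 0 0 -0.002 -0.0013 0.037 -1;0 0 0 -0.002 -0.0013 0.037 -1"

```text
clock: 30.1
eef_pos: [0.4696, 0.3092, 0.0065]
tool_rot: [[0.36, 0.933, -0.0], [0.933, -0.36, -0.0], [-0.0, -0.0, -1.0]]
force: [0.2, -0.2, -1.5]
grip_width: 0.0352
grip_force: 31.7
```

```bash
python3 go.py .4709 .309 .0053 -21.2
```

```text
t 30.1 cur [0.4696 0.3092 0.0065] yaw -21.1 j6 42.4 rz 0.0002 sh [0.0003 0.0016 0.0015]
```

servo_tool:
  rows: "0 0 0 0.0003 0.0014 0 -1;0 0 0 0.0003 0.0014 0.0015 -1;0 0 0 0.0003 0.0014 0.0015 -1;0 0 0 0.0003 0.0014 0.0015 0.3;0 0 0 0.0003 0.0014 0.0015 0.3;0 0 0 0.0003 0.0014 0.0015 0.3;0 0 0 0.0003 0.0014 -0.03 0.4;0 0 0 0.0003 0.0014 -0.08 0.4"

```text
clock: 30.9
eef_pos: [0.4684, 0.308, 0.0687]
tool_rot: [[0.361, 0.933, -0.006], [0.933, -0.361, -0.002], [-0.004, -0.005, -1.0]]
force: [1.0, 0.3, -1.1]
grip_width: 0.0598
grip_force: 0.0
```

```bash
python3 go.py .40 .18 .3 -55
```

```text
t 30.9 cur [0.4684 0.308  0.0687] yaw -21.1 j6 42.3 rz 0.0941 sh [-0.1813 -0.0234 -0.2883]
```

servo_tool:
  rows: "0 0 0 0 0 -0.06 0.4;0 0 0 0 0 -0.12 0.4;0 0 0.0941 -0.19 -0.0234 -0.2883 0.4;0 0 0.0941 -0.19 -0.0234 -0.2883 0.4;0 0 0.0941 -0.19 -0.0234 -0.2883 0.4;0 0 0.0941 -0.19 -0.0234 -0.2883 0.4;0 0 0.0941 -0.19 -0.0234 -0.2883 0.4;0 0 0.0941 -0.19 -0.0234 -0.2883 0.4"

```text
clock: 31.7
eef_pos: [0.3991, 0.1736, 0.3026]
tool_rot: [[0.819, 0.573, 0.004], [0.573, -0.819, 0.001], [0.004, 0.002, -1.0]]
force: [0.0, -0.0, -0.3]
grip_width: 0.0598
grip_force: 0.0
```

```bash
python3 see.py w12 oblong:.551:.402:.003 square:.451:.1005:.003 nut:.471:.309:.003 tally:.3655:.2353:.003; python3 go.py .40 .18 .3 -55
```

```text
t 31.75 cur [0.3987 0.174  0.3012] yaw -55.0 j6 62.8 rz 0.0 sh [ 0.0057 -0.0052  0.0015]Traceback (most recent call last):
  File "see.py", line 8, in <module>
    else: fit(n,"wrist",W,cal,v[0],v[1],dz=v[2] if len(v)>2 else 0)
          ~~~^^^^^^^^^^^^^^^^^^^^^^^^^^^^^^^^^^^^^^^^^^^^^^^^^^^^^^
  File "fit.py", line 23, in fit
    m=mask(cv2.resize(a,None,fx=U,fy=U,interpolation=cv2.INTER_CUBIC),kind)
           ~~~~~~~~~~^^^^^^^^^^^^^^^^^^^^^^^^^^^^^^^^^^^^^^^^^^^^^^^^
cv2.error: OpenCV(4.12.0) /io/opencv/modules/imgproc/src/resize.cpp:4208: error: (-215:Assertion failed) !ssize.empty() in function 'resize'
```

View pics/w12.png

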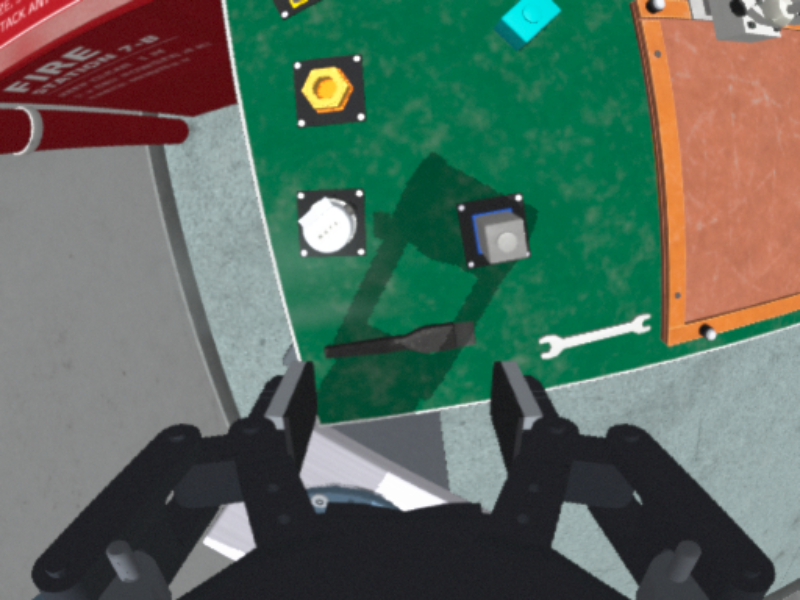

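All four are upright on their pads: nut (327,90), tally (328,225), square (503,235), and the oblong just off the top. I shift forward for a final measurement against the pad screws.

servo_tool:
  rows: "0 0 0 0.08 -0.03 0 0.4;0 0 0 0.08 -0.03 0 0.4;0 0 0 0.08 -0.03 0 0.4;0 0 0 0.08 -0.03 0 0.4;0 0 0 0.08 -0.03 0 0.4;0 0 0 0.08 -0.03 0 0.4;0 0 0 0.08 -0.03 0 0.4;0 0 0 0.08 -0.03 0 0.4"

```text
clock: 32.55
eef_pos: [0.4372, 0.23, 0.3014]
tool_rot: [[0.819, 0.573, 0.001], [0.573, -0.819, 0.0], [0.001, 0.0, -1.0]]
force: [0.5, -0.0, 0.3]
grip_width: 0.0597
grip_force: 0.0
```

```bash
cat > chk.py <<'E'
from pad import *
cal=imaging.get_calibration("wrist");W=imaging.camera("wrist");cv2.imwrite("last.png",W);cv2.imwrite("pics/w13.png",cv2.resize(W,(800,600)))
T=dict(oblong=(.5507,.4022,151.4),square=(.4508,.1006,46.4),tally=(.3655,.2353,None),nut=(.4709,.309,39.))
for n,(x,y,a) in T.items():
    try: fit(n,"wrist",W,cal,x,y,a,dz=.003)
    except Exception as e: print(n,"fail")
    r=rectify(W,cal,x,y,.003,.045);cv2.imwrite(f"r_{n}.png",r)
    m=(r.min(2)>140).astype(np.uint8);k,l,st,ce=cv2.connectedComponentsWithStats(m)
    S=np.array([[x,y]+(ce[i]*.00025-.045) for i in range(1,k) if 40<st[i,4]<900])
    print("   screws",S.ravel(), "mean" ,S.mean(0) if len(S) else 0)
E
python3 chk.py
```

```text
oblong wrist xy [0.551  0.4047] yaw 150.6 1-IoU 0.218
   screws [0.5616 0.3637 0.5117 0.391  0.5392 0.4409] mean [0.5375 0.3985]
square wrist xy [0.4507 0.1001] yaw 45.4 1-IoU 0.055
   screws [0.4107 0.0998 0.4912 0.1019 0.45   0.1411] mean [0.4506 0.1143]
tally wrist xy [0.3656 0.2351] yaw - 1-IoU 0.389
   screws [0.359  0.1951 0.4051 0.2289 0.3259 0.2417 0.372  0.275 ] mean [0.3655 0.2352]
nut wrist xy [0.472  0.3102] yaw 33.9 1-IoU 0.181
   screws [0.4666 0.2692 0.4618 0.294  0.4815 0.2965 0.511  0.3049 0.4307 0.3133
 0.488  0.3137 0.4761 0.329  0.475  0.3492] mean [0.4739 0.3087]
```

View pics/w13.png

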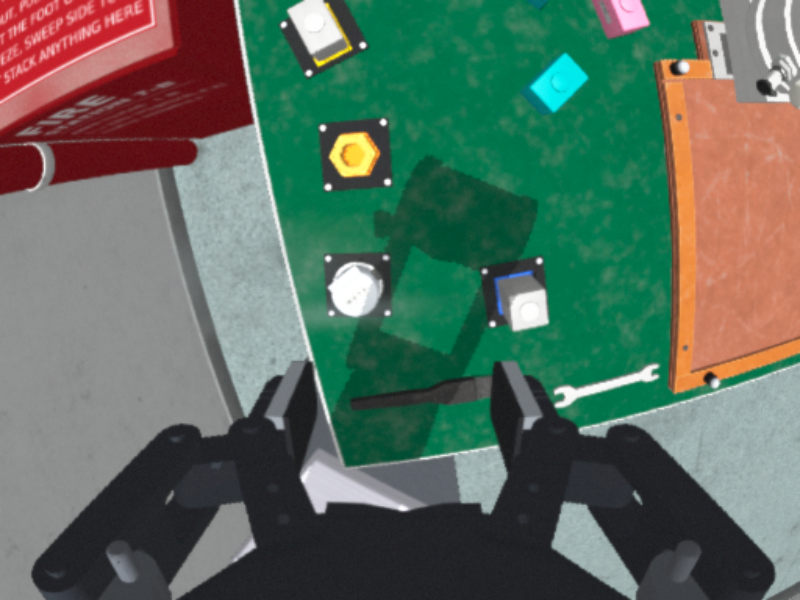

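```bash
python3 - <<'E'
from pad import *
cal=imaging.get_calibration("wrist");W=cv2.imread("last.png")
T=dict(oblong=(.5507,.4022,151.4),square=(.4508,.1006,46.4),tally=(.3655,.2353,0),nut=(.4709,.309,38.8))
out=[]
for n,(x,y,a) in T.items():
    P,z0,z1=M[n][:3];c=proj("wrist",[x,y,.02],cal).astype(int);c0=np.clip(c-[32,24],0,[512-64,384-48]);k=6.25
    v=cv2.resize(W[c0[1]:c0[1]+48,c0[0]:c0[0]+64],(400,300),interpolation=cv2.INTER_CUBIC)
    ca,sa=np.cos(np.radians(a)),np.sin(np.radians(a));xy=P@np.array([[ca,sa],[-sa,ca]])+[x,y]
    for z,col in((z0+.003,(0,0,255)),(z1+.003,(255,0,255))):
        h=np.array([proj("wrist",[*w,z],cal) for w in xy]);cv2.polylines(v,[((h-c0+.5)*k).astype(np.int32)],True,col,1)
    out.append(v)
cv2.imwrite("pics/final.png",np.vstack([np.hstack(out[:2]),np.hstack(out[2:])]))
E
```

```text
(no output)
```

View pics/final.png

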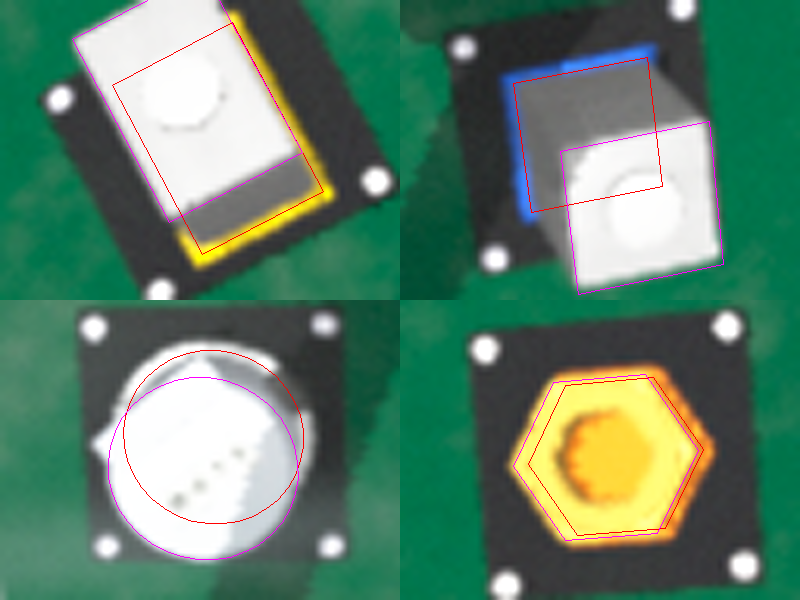

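In the overlay, all four parts match the ideal pose outlines to within about 1 mm and roughly 1°, with footprint borders showing evenly. Handing in.

```bash
python3 -c "
from workcell import env
print(env.job_done())"
```

```text
the job is handed in; nothing more can be done
None
```

The job is handed in: the oblong punch, square punch, tally counter and ram nut stand upright on their matching pads, within about 1 mm of centre, with both punches aligned to their footprints; I never touched the calipers, spanner or look-alikes, and it took about 33 s of the 112 s.

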